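Unstack the food boxes into their trays

TASK

Take the stack apart from the top down, one thing at a time: set the spice jar upright in the round wooden coaster, then each food box flat inside the wooden tray whose length it fits - the small box first, then the medium one, then the large one. Set each thing down gently, do not drop it; leave the mug and the glass where they stand.

Things in the scene. Friction and masses are not known exactly. Their poses are not given: they have to be found in the camera images.
- spice_jar_center (a point): Round spice jar with a yellow cap, 44 mm across, 100 mm tall; at the start it stands on the small box, on top of the stack. This point is its centre, half-way up (50 mm over its underside); z up.
- box_small_center (a point): Closed food storage box, white plastic tub with a grey lid, 74 mm long (own x) x 56 mm wide (own y) x 50 mm tall, flat top and underside, rigid; the shortest of three; at the start it lies on the medium box, the jar on it. Grip it across the 56 mm width. This point is its centre, half-way up (25 mm over its underside); z up.
- box_medium_center (a point): Closed food storage box, white plastic tub with a grey lid, 104 mm long (own x) x 56 mm wide (own y) x 50 mm tall, flat top and underside, rigid; the middle one of three; at the start it lies on the large box, the small box on it. Grip it across the 56 mm width. This point is its centre, half-way up (25 mm over its underside); z up.
- box_large_center (a point): Closed food storage box, white plastic tub with a grey lid, 134 mm long (own x) x 56 mm wide (own y) x 50 mm tall, flat top and underside, rigid; the longest of three; at the start it lies on the worktop under the stack, long sides of all boxes roughly parallel. Grip it across the 56 mm width. This point is its centre, half-way up (25 mm over its underside); z up.
- coaster: Fixed round wooden coaster, 80 mm across, 11 mm high, with a round recess 68 mm wide whose floor is 5 mm over the worktop; the jar stands in the recess, its centre then 55 mm over this origin. Origin: centre of its underside, at worktop height.
- tray_small: Fixed low wooden tray lying on the worktop, inside 90 mm long (own x) x 72 mm wide (own y), floor 6 mm thick, walls 5 mm thick and 12 mm high in all (6 mm over the floor), so outside 100 x 82 mm; the small box fits it with 8 mm of play all round. Origin: centre of its underside, at worktop height; a box standing in it has its centre 31 mm higher.
- tray_medium: Fixed low wooden tray lying on the worktop, inside 120 mm long (own x) x 72 mm wide (own y), floor 6 mm thick, walls 5 mm thick and 12 mm high in all (6 mm over the floor), so outside 130 x 82 mm; the medium box fits it with 8 mm of play all round. Origin: centre of its underside, at worktop height; a box standing in it has its centre 31 mm higher.
- tray_large: Fixed low wooden tray lying on the worktop, inside 150 mm long (own x) x 72 mm wide (own y), floor 6 mm thick, walls 5 mm thick and 12 mm high in all (6 mm over the floor), so outside 160 x 82 mm; the large box fits it with 8 mm of play all round. Origin: centre of its underside, at worktop height; a box standing in it has its centre 31 mm higher.
- mug: Orange mug standing upright, 81 mm across and 101 mm tall, with a handle; not to be moved. Origin: underside, near the middle between body and handle.
- glass: Clear drinking glass standing upright, 81 mm across and 91 mm tall; not to be moved. Origin: centre of its underside.
Not all that is in view belongs to the job. Leave any orange look-alike of the part that bears box_small_center alone.

How it is judged:
By the outcome, as a careful person would: the job done as asked, in the order asked, and still so for the second after the job is handed in, with the robot touching nothing.
It also fails if it takes over 93 s, if anything falls off the work surface, if the arm or the gripper's body presses on something with over 40 N, if the wrist force passes 120 N, or if a joint passes its speed limit or range.

ROBOT

A 6-joint arm with a two-finger parallel gripper is mounted at the origin on a cart in front of the work surface, level with it; the furniture and walls round the work are solid. World frame = base frame: x ahead of the robot, y to its left, z up, the work surface at z = 0. Lengths are in m, angles in degrees, forces in N, time in s.
With the tool pointing down it reaches from about 0.3 to 0.75 m from the base axis. Payload 8.5 kg.
Tool frame: the origin (TCP) lies at the very end of the fingers, on their centre line; the grasp point (between the pads) lies 19 mm behind it; z points along the fingers, y is the direction in which the jaws open and shut (so a half turn about z gives the same grasp; the last joint's range is limited). The gripper opens to 88 mm and grips with 3 to 60 N. Pads are 18 mm wide; open, the fingers measure 123 mm over their backs; the gripper's body (75 mm by 187 mm) begins 45 mm behind the grasp point.
Start: joints at [57.737, 21.807, 74.336, -0, 83.858, -12.336], TCP at [0.187, 0.517, 0.201] pointing down, gripper open.
Joint ranges: [-178.18, 178.18], [-50.72, 133.34], [12.68, 142.11], [-81.47, 261.47], [9.98, 163.14], [-165.26, 165.26]. Speed limits (degrees/s): [136.94, 136.94, 180, 180, 180, 180].

INTERFACE

Orientations are given as [roll, pitch, yaw] about the fixed x, y, z axes, in that order (R = Rz(yaw) Ry(pitch) Rx(roll)).
In Python, from station import manip, imaging, ticket gives the robot as it stands.
- The arm moves only by the tool play_rows, never from a script. Its argument "motion" is one flat list of numbers, 5 for each row, row after row: the shift along the tool's x, y, z in m, then the turn about the tool's z in units of 6 degrees (1.0 is 6 degrees), then the finger opening in m, from 0 to 0.0881. A call has 1 to 12 rows; each row is the pose to reach, as a shift and turn from the pose measured when the call began, along the tool's axes at that moment; what a row does not reach only later rows make up. A row lasts 1/12 s, in which the tool goes at most 41.7 mm and 7.16 degrees, less where a joint would pass 70% of its speed; a pose out of reach is approached as far as the arm can. A call with a gripper value outside its range is refused whole. The fingers move at their own pace and stop on an object; the grip force is fixed at half the most. Time passes only in rows, so rows that repeat a pose let the fingers close. It gives the time, the measured TCP pose, the force and the opening at its end, in the units of the state.
- manip.state(): the state, without advancing time (a new reading comes with each control period).
- imaging.grab_frame(name): name is "scene" or "top" or "wrist"; returns (picture, depth): 384x512x3 uint8, red, green, blue; 384x512 float32, m along the optical axis (not along the pixel's ray), 0 where there is no reading.
- imaging.get_calibration(name): a dict with "fovy" (degrees; the focal length in pixels is half the picture's height over the tangent of half this angle, whatever the lens; pixels are square), "cx", "cy" (the principal point, pixels), "D" ([k1, k2, p1, p2, k3] as OpenCV has them; the pictures are not rectified), "extrinsics" (4x4, takes a point from world to camera coordinates). Camera axes: x right, y down, z forward; pixel columns grow to the right and rows downward; lengths in m; the calibration is good to about 2 mm. A picture is of the moment at which its call begins: read the wrist's pose just before it. get_calibration takes no time and is no camera call; for the wrist camera it gives the pose at the moment of the call.
- ticket.close_job(): hands the job in, once; it reports no verdict.
The state is a dict: "time": time; "joints": joint angles; "dq": joint speeds; "effort": joint torques, N m; "eef_pos": TCP position; "orientation": TCP orientation; "ft_force": force on the tool from outside, world axes, zero at the start; "torque": the same for the moment, N m; "gripper_width": finger opening in m.
Only numpy, scipy, OpenCV 4.12 (cv2) and the standard library are available. Lean on these libraries where they do the work, as an engineer would, in place of code of your own. Each camera call takes 0.05 s, during which the arm holds its last target.

## Working session

There is one attempt and no reset: what is moved stays moved. The work goes in short steps, Python scripts to look and compute and a tool call to move; the robot and the scene stay as the last step left them, time stands still between calls to the robot, and variables do not carry over. Pictures are saved under pics/ and viewed, and the job is handed in when it is done.

Besides the shell and the picture viewer there is one more tool, called after "Emit:" as name(argument=value, ...), one argument or row to a line, values as JSON. play_rows: Moves the arm, as the interface text tells. Its arguments: {"type":"object","properties":{"motion":{"type":"array"}},"required":["motion"]}

```bash
mkdir -p pics; ls; python3 - <<'E'
from station import manip, imaging
import cv2,numpy as np
print(manip.state())
for n in ["scene","top","wrist"]:
    c=imaging.get_calibration(n); print(n,c)
    p,d=imaging.grab_frame(n)
    cv2.imwrite(f"pics/{n}0.png",p[:,:,::-1]); np.savez(f"{n}0.npz",p=p,d=d,E=c["extrinsics"])
E
```

```text
pics
{'time': 0.0, 'joints': array([ 5.77372287e+01,  2.18407830e+01,  7.43869685e+01, -2.33866249e-03,
        8.38576495e+01, -1.23375211e+01]), 'dq': array([ 0.01772966, -0.18660894,  0.01574544, -0.06440033, -0.05171431,
       -0.03203993]), 'effort': array([-3.77057322e-04, -4.37942040e+01, -2.24558634e+01,  7.13621196e-02,
        3.52711009e-02, -1.54409390e-04]), 'eef_pos': array([0.18727287, 0.51675974, 0.20012672]), 'orientation': array([-1.79916075e+02, -1.59764692e-02,  1.60074990e+02]), 'ft_force': array([ 1.00186824, -0.15572984, -0.3418174 ]), 'torque': array([ 0.01921115, -0.04955228,  0.00301981]), 'gripper_width': 0.08816878471848417}
scene {'fovy': 47.508905516351916, 'cx': 258.67566649576486, 'cy': 188.3162558179794, 'D': array([-0.12272463,  0.        ,  0.        ,  0.        ,  0.        ]), 'extrinsics': array([[ 0.49870666, -0.86676958, -0.00147235, -0.24787136],
       [-0.46117536, -0.26390395, -0.84715523,  0.33303815],
       [ 0.73389982,  0.42316097, -0.53134343,  1.02091754],
       [ 0.        ,  0.        ,  0.        ,  1.        ]])}
top {'fovy': 
[... 227 characters left out ...]
      1.78579669e-03],
       [-9.91124789e-01, -1.72160872e-02, -1.31815242e-01,
         4.93309666e-01],
       [ 1.31789350e-01,  2.63485233e-03, -9.91274243e-01,
         1.39657680e+00],
       [ 0.00000000e+00,  0.00000000e+00,  0.00000000e+00,
         1.00000000e+00]])}
wrist {'fovy': 65.9476684789075, 'cx': 255.77122668421853, 'cy': 188.11153811049, 'D': array([-0.03751221,  0.        ,  0.        ,  0.        ,  0.        ]), 'extrinsics': array([[ 0.34096311,  0.94007531, -0.00160214, -0.54924152],
       [ 0.90763788, -0.32875334,  0.26098797, -0.0362083 ],
       [ 0.24482164, -0.09044143, -0.96534072,  0.38993042],
       [ 0.        ,  0.        ,  0.        ,  1.        ]])}
```

View pics/scene0.png

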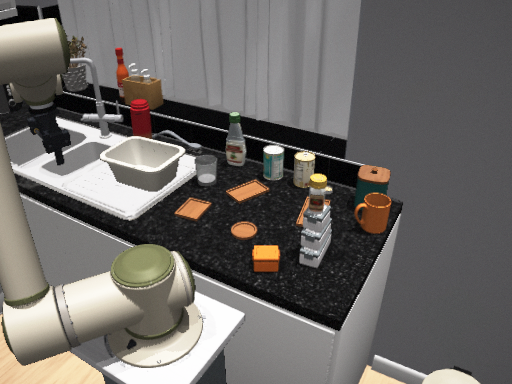

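View pics/top0.png

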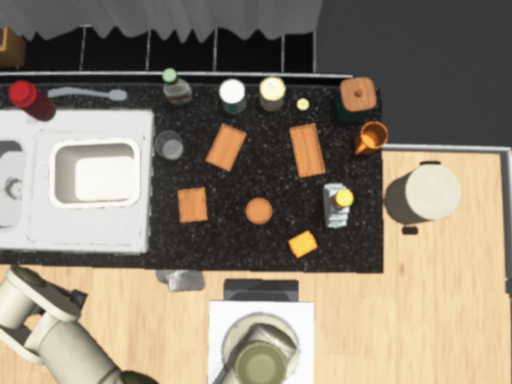

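View pics/wrist0.png

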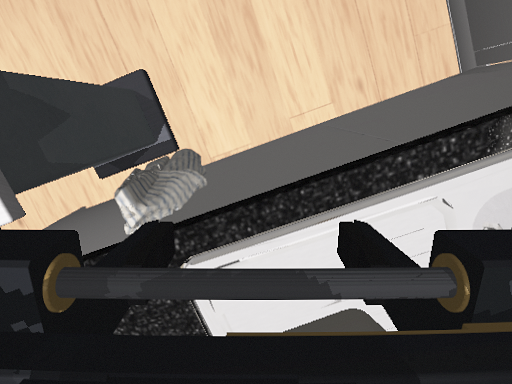

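```bash
cat > h.py <<'E'
import numpy as np,cv2,math
from station import manip, imaging
def K(c,h=384):
    f=h/2/math.tan(math.radians(c["fovy"]/2)); return np.array([[f,0,c["cx"]],[0,f,c["cy"]],[0,0,1.]])
def ray(c,uv):
    uv=np.asarray(uv,float).reshape(-1,1,2)
    n=cv2.undistortPoints(uv,K(c),c["D"]).reshape(-1,2)
    E=c["extrinsics"];R=E[:3,:3];o=-R.T@E[:3,3]
    return o,np.c_[n,np.ones(len(n))]@R
def plane(c,uv,z):
    o,d=ray(c,uv); s=(z-o[2])/d[:,2]; return o+d*s[:,None]
def proj(c,P):
    E=c["extrinsics"]; r=cv2.Rodrigues(E[:3,:3])[0]
    return cv2.projectPoints(np.asarray(P,float).reshape(-1,3),r,E[:3,3],K(c),c["D"])[0].reshape(-1,2)
def cloud(c,d):
    v,u=np.mgrid[0:d.shape[0],0:d.shape[1]]
    n=cv2.undistortPoints(np.stack([u,v],-1).reshape(-1,1,2).astype(float),K(c),c["D"]).reshape(-1,2)
    z=d.reshape(-1); X=np.c_[n*z[:,None],z]; E=c["extrinsics"]
    W=(X-E[:3,3])@E[:3,:3]; W[z<=0]=np.nan
    return W.reshape(d.shape+(3,))
E
python3 - <<'E'
from h import *
for n,(x0,y0,x1,y1) in dict(top=(150,60,400,260),scene=(150,130,410,290)).items():
    p=np.load(n+"0.npz")["p"][y0:y1,x0:x1,::-1]
    cv2.imwrite(f"pics/{n}0c.png",cv2.resize(p,None,fx=3,fy=3,interpolation=cv2.INTER_NEAREST))
c=imaging.get_calibration("top"); f=np.load("top0.npz")
hsv=cv2.cvtColor(f["p"],cv2.COLOR_RGB2HSV)
m=cv2.inRange(hsv,(5,100,80),(22,255,255))
n,l,s,ce=cv2.connectedComponentsWithStats(m)
W=cloud(c,f["d"])
for i in range(1,n):
    if s[i,4]<80: continue
    cnt=cv2.findContours((l==i).astype(np.uint8),0,2)[0][0]
    P=plane(c,cnt.reshape(-1,2),0.012)[:,:2].astype(np.float32)
    r=cv2.minAreaRect(P*1000); print(s[i],np.round(r[0],1),np.round(r[1],1),round(r[2],1),"zmed",np.nanmedian(W[l==i][:,2]),hsv[l==i].mean(0).round())
E
```

```text
[  0  27  13  26 235] [988.4 875.4] [91.6 41.8] 0.1 zmed 0.21382480925813407 [ 16. 133. 115.]
[ 340   77   37   35 1082] [ 806.5 -299.2] [111.5 113.3] 9.7 zmed 0.12097366588865249 [ 12. 134. 181.]
[355 121  34  34 774] [ 659.9 -343.6] [ 92.2 121.3] 77.0 zmed 0.05040563421155405 [ 13. 181. 146.]
[ 205  123   42   49 1200] [624.9 119.3] [ 88.6 136.6] 67.2 zmed 0.005098253918818004 [ 13. 146. 201.]
[ 289  123   37   55 1451] [ 619.6 -134.9] [166.4  87.9] 12.1 zmed 0.005429354855047289 [ 13. 148. 201.]
[177 187  31  36 996] [441.8 217.8] [107.5  89.8] 6.8 zmed 0.0050754953219311685 [ 13. 144. 197.]
[245 197  28  28 606] [426.9  12.8] [82.7 82.7] 45.9 zmed 0.004530001650075467 [ 13. 148. 193.]
[288 230  30  29 335] [ 327.2 -122.9] [65.9 82.8] 29.3 zmed 0.04573062130338905 [ 18. 170. 201.]
```

View pics/top0c.png

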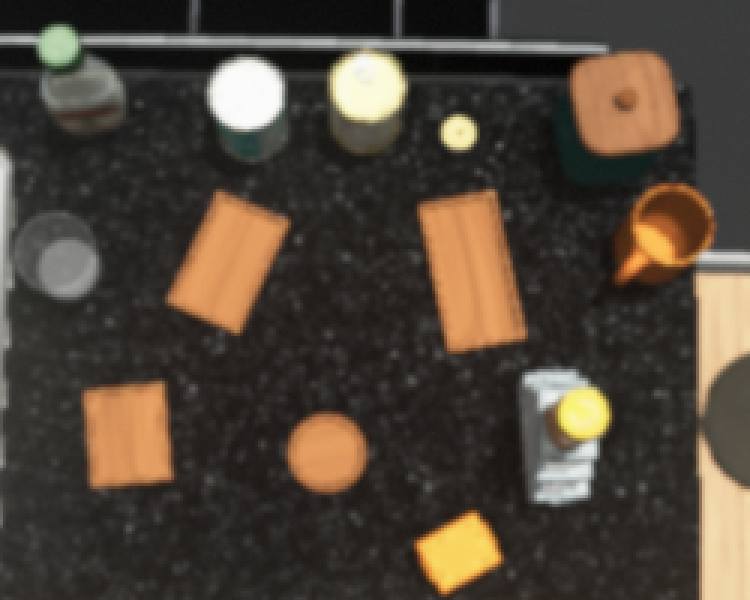

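View pics/scene0c.png

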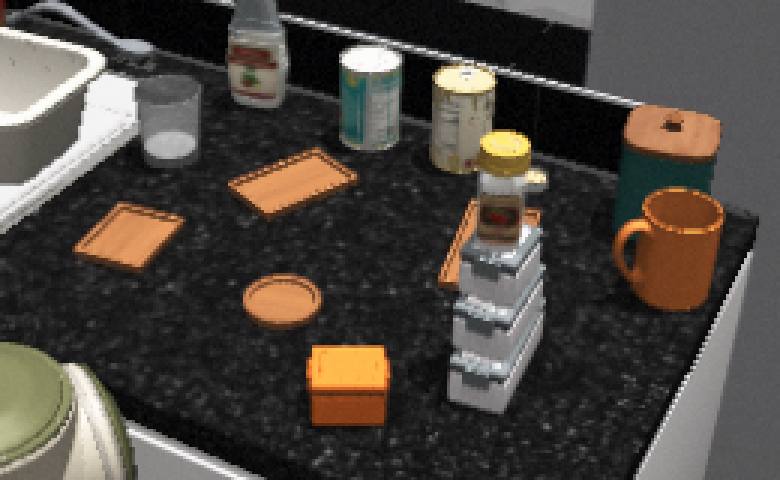

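```bash
python3 - <<'E'
from h import *
c=imaging.get_calibration("top"); f=np.load("top0.npz"); W=cloud(c,f["d"])
cs=imaging.get_calibration("scene"); fs=np.load("scene0.npz"); Ws=cloud(cs,fs["d"])
hsv=cv2.cvtColor(f["p"],cv2.COLOR_RGB2HSV)
# trays axis
m=cv2.inRange(hsv,(5,100,80),(17,255,255)); n,l,s,ce=cv2.connectedComponentsWithStats(m)
for i in range(1,n):
    if s[i,4]<500 : continue
    cnt=max(cv2.findContours((l==i).astype(np.uint8),0,2)[0],key=len)
    P=plane(c,cnt.reshape(-1,2),0.010)[:,:2].astype(np.float32)
    b=cv2.boxPoints(cv2.minAreaRect(P*1000)); e=[b[1]-b[0],b[2]-b[1]]; e=max(e,key=np.linalg.norm)
    print("obj",b.mean(0).round(1),"len",np.linalg.norm(e).round(1),"long ax deg",round(math.degrees(math.atan2(e[1],e[0]))%180,1))
# stack
for nm,w,im in (("top",W,f["p"]),("scene",Ws,fs["p"])):
    x,y,z=w[...,0],w[...,1],w[...,2]
    reg=(x>.25)&(x<.56)&(y>-.36)&(y<-.17)
    for zz in (.05,.10,.15,.25):
        mm=reg&(abs(z-zz)<.004); P=w[mm][:,:2].astype(np.float32)*1000
        if len(P)<5: print(nm,zz,len(P)); continue
        r=cv2.minAreaRect(P); b=cv2.boxPoints(r); e=max([b[1]-b[0],b[2]-b[1]],key=np.linalg.norm)
        print(nm,zz,len(P),"ctr",b.mean(0).round(1),np.round(r[1],1),round(math.degrees(math.atan2(e[1],e[0]))%180,1),"mean",P.mean(0).round(1))
    print(nm,"zmax",np.nanmax(z[reg]))
ym=cv2.inRange(hsv,(20,120,120),(35,255,255)); ym[:, :320]=0
n,l,s,ce=cv2.connectedComponentsWithStats(ym); i=1+s[1:,4].argmax(); print(s[i],"cap top",plane(c,[ce[i]],.25).round(4))
h2=cv2.cvtColor(fs["p"],cv2.COLOR_RGB2HSV); ym=cv2.inRange(h2,(20,120,120),(35,255,255)); ym[:170]=0;ym[:,:305]=0;ym[:,335:]=0;ym[200:]=0
n,l,s,ce=cv2.connectedComponentsWithStats(ym); i=1+s[1:,4].argmax(); print(s[i],"cap scene",ce[i],plane(cs,[ce[i]],.24).round(4))
E
```

```text
obj [ 807.2 -299.6] len 113.4 long ax deg 99.7
obj [ 660.4 -344.1] len 121.5 long ax deg 167.0
obj [625.3 119.4] len 136.8 long ax deg 157.2
obj [ 620.1 -135.1] len 166.7 long ax deg 12.1
obj [442.  218.1] len 107.6 long ax deg 6.8
obj [427.   12.8] len 82.8 long ax deg 45.9
top 0.05 125 ctr [ 443.6 -216.6] [133.6  57.2] 5.6 mean [ 426.  -219.2]
top 0.1 137 ctr [ 443.7 -215. ] [102.5  55.8] 2.0 mean [ 424.2 -214.4]
top 0.15 153 ctr [ 445.7 -210.2] [73.5 52.8] 1.1 mean [ 441.6 -204.1]
top 0.25 202 ctr [ 442.8 -208.5] [42.  41.6] 0.3 mean [ 442.9 -208.6]
top zmax 0.2563676744136219
scene 0.05 143 ctr [ 439.6 -217.3] [128.7  57.1] 5.2 mean [ 406.5 -228.2]
scene 0.1 146 ctr [ 443.2 -214.4] [100.1  56.7] 2.4 mean [ 417.4 -220.8]
scene 0.15 153 ctr [ 444.5 -211.7] [73.6 55.7] 1.9 mean [ 434.  -219.6]
scene 0.25 127 ctr [ 443.9 -208.3] [43.5 42.4] 29.7 mean [ 442.4 -208.7]
scene zmax 0.2521323978162617
[335 191  19  16 153] cap top [[ 0.4411 -0.2078  0.25  ]]
[310 173  17  16 130] cap scene [319.2        179.75384615] [[ 0.4497 -0.2097  0.24  ]]
```

```bash
cat >> h.py <<'E'
from scipy.spatial.transform import Rotation as Ro
def go(*wps):
    s=manip.state(); p=s["eef_pos"]; R=Ro.from_euler("xyz",s["orientation"],degrees=True); 
    print("t",round(s["time"],2),"pos",p.round(4),"rpy",s["orientation"].round(1),"F",s["ft_force"].round(1),"w",round(s["gripper_width"],4),"q",s["joints"].round(0))
    for x,y,z,yaw in wps:
        d=R.inv().apply(np.array([x,y,z])-p)
        dy=(yaw-s["orientation"][2]+180)%360-180
        print("  ->",(x,y,z,yaw),"shift",d.round(4),"turn",round(-dy/6,3),"dist rows",round(np.linalg.norm(d)/.0417,1))
E
python3 -c "
from h import *
go((.33,.15,.33,180),(.442,-.2085,.33,182))"
```

```text
t 0.15 pos [0.1873 0.5169 0.2003] rpy [-179.9   -0.   160.1] F [ 0.1 -0.7  0.3] w 0.0882 q [ 58.  22.  74.   0.  84. -12.]
  -> (0.33, 0.15, 0.33, 180) shift [-0.2591 -0.2964 -0.1295] turn -3.322 dist rows 9.9
  -> (0.442, -0.2085, 0.33, 182) shift [-0.4866 -0.5952 -0.1292] turn -3.655 dist rows 18.7
```

Emit:
play_rows(
  motion=[-0.259, -0.296, -0.13, -3.3, 0.088, -0.259, -0.296, -0.13, -3.3, 0.088, -0.259, -0.296, -0.13, -3.3, 0.088, -0.259, -0.296, -0.13, -3.3, 0.088, -0.259, -0.296, -0.13, -3.3, 0.088, -0.259, -0.296, -0.13, -3.3, 0.088, -0.259, -0.296, -0.13, -3.3, 0.088, -0.259, -0.296, -0.13, -3.3, 0.088, -0.259, -0.296, -0.13, -3.3, 0.088, -0.3, -0.35, -0.13, -3.6, 0.088, -0.34, -0.39, -0.13, -3.6, 0.088, -0.36, -0.42, -0.13, -3.6, 0.088],
)

```text
time: 1.15
eef_pos: [0.358, 0.0688, 0.3276]
orientation: [-179.9, 0.0, -178.3]
ft_force: [1.8, 0.4, 0.9]
gripper_width: 0.088
```

```bash
python3 -c "
from h import *
go((.442,-.2085,.33,182))"
```

```text
t 1.15 pos [0.358  0.0688 0.3276] rpy [-179.9    0.  -178.3] F [1.8 0.4 0.9] w 0.088 q [  -8.   -2.   84.   -0.   98. -100.]
  -> (0.442, -0.2085, 0.33, 182) shift [-0.0759 -0.2797 -0.0021] turn -0.052 dist rows 6.9
```

Emit:
play_rows(
  motion=[-0.076, -0.28, -0.002, -0.05, 0.088, -0.076, -0.28, -0.002, -0.05, 0.088, -0.076, -0.28, -0.002, -0.05, 0.088, -0.076, -0.28, -0.002, -0.05, 0.088, -0.076, -0.28, -0.002, -0.05, 0.088, -0.076, -0.28, -0.002, -0.05, 0.088, -0.076, -0.28, -0.002, -0.05, 0.088, -0.076, -0.28, -0.002, -0.05, 0.088, -0.076, -0.28, -0.002, -0.05, 0.088, -0.076, -0.28, -0.002, -0.05, 0.088],
)

```text
time: 1.98
eef_pos: [0.442, -0.2084, 0.3297]
orientation: [-180.0, 0.0, -178.0]
ft_force: [-0.5, 0.5, 0.9]
gripper_width: 0.0879
```

```bash
python3 -c "
from h import *
go((.442,-.2085,.33,182),(.442,-.2085,.191,182))
c=imaging.get_calibration('wrist');p,d=imaging.grab_frame('wrist');cv2.imwrite('pics/w1.png',p[:,:,::-1])
print(proj(c,[[.442,-.2085,.25],[.4445,-.211,.15]]).round(1))
p,d=imaging.grab_frame('scene');cv2.imwrite('pics/s1.png',cv2.resize(p[130:290,200:420,::-1],None,fx=3,fy=3))"
```

```text
t 1.98 pos [ 0.442  -0.2084  0.3297] rpy [-180.    0. -178.] F [-0.5  0.5  0.9] w 0.0879 q [ -39.   12.   68.   -0.  100. -131.]
  -> (0.442, -0.2085, 0.33, 182) shift [-0.     -0.0001 -0.0003] turn -0.004 dist rows 0.0
  -> (0.442, -0.2085, 0.191, 182) shift [-0.000e+00 -1.000e-04  1.387e-01] turn -0.004 dist rows 3.3
[[255.9 183.1]
 [253.9 165.4]]
```

View pics/w1.png

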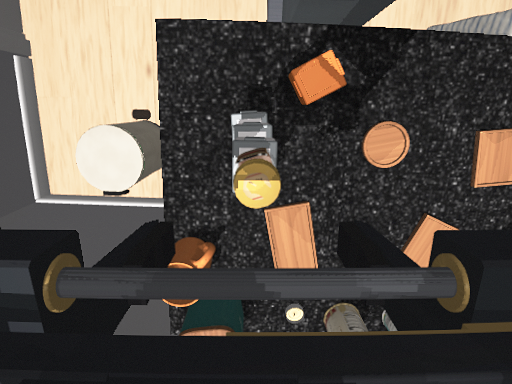

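View pics/s1.png

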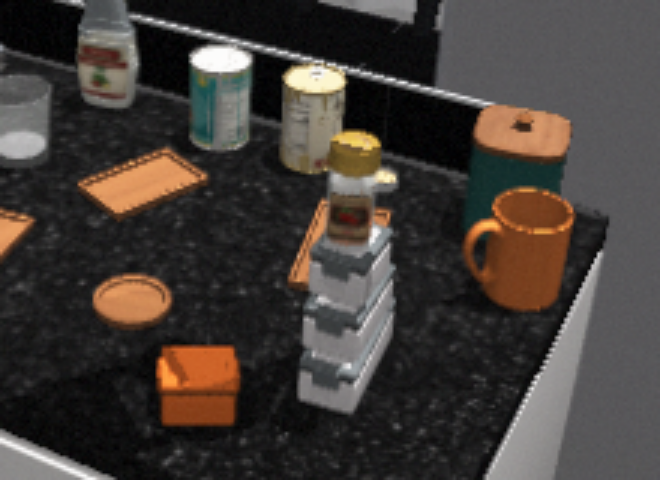

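Emit:
play_rows(
  motion=[0, 0, 0.04, 0, 0.088, 0, 0, 0.08, 0, 0.088, 0, 0, 0.11, 0, 0.088, 0, 0, 0.13, 0, 0.088, 0, 0, 0.138, 0, 0.088, 0, 0, 0.138, 0, 0.088, 0, 0, 0.138, 0, 0.07, 0, 0, 0.138, 0, 0.055, 0, 0, 0.138, 0, 0.045, 0, 0, 0.138, 0, 0.02, 0, 0, 0.138, 0, 0.01, 0, 0, 0.138, 0, 0.01],
)

```text
time: 3.08
eef_pos: [0.4422, -0.2079, 0.1926]
orientation: [-179.9, 0.1, -177.9]
ft_force: [-0.5, 0.0, 0.2]
gripper_width: 0.0503
```

Emit:
play_rows(
  motion=[0, 0, 0, 0, 0.01, 0, 0, 0, 0, 0.01, 0, 0, 0, 0, 0.01, 0, 0, 0, 0, 0.01],
)

```text
time: 3.42
eef_pos: [0.4422, -0.2079, 0.1927]
orientation: [-179.9, 0.1, -177.9]
ft_force: [-0.5, -0.5, 0.6]
gripper_width: 0.0437
```

```bash
python3 -c "
from h import *
go()
p,d=imaging.grab_frame('scene');cv2.imwrite('pics/s2.png',cv2.resize(p[130:290,200:420,::-1],None,fx=3,fy=3))"
```

```text
t 3.42 pos [ 0.4422 -0.2079  0.1927] rpy [-1.799e+02  1.000e-01 -1.779e+02] F [-0.5 -0.5  0.6] w 0.0437 q [ -39.   16.   85.   -0.   79. -131.]
```

View pics/s2.png

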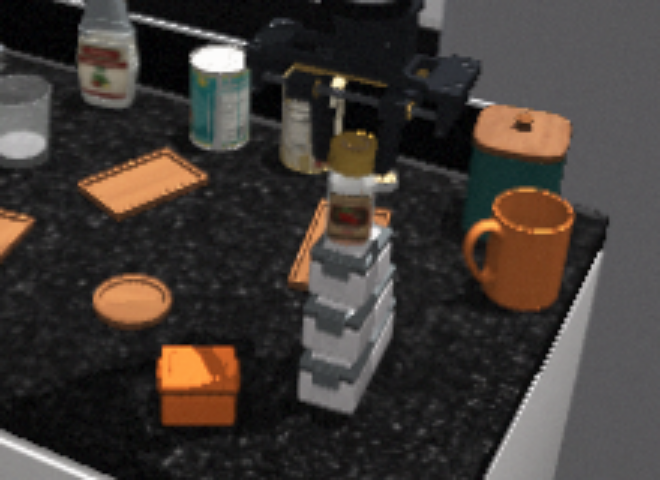

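Emit:
play_rows(
  motion=[0, 0, -0.01, 0, 0.01, 0, 0, -0.03, 0, 0.01, 0, 0, -0.06, 0, 0.01, 0, 0, -0.06, 0, 0.01],
)

```text
time: 3.8
eef_pos: [0.4434, -0.2089, 0.2573]
orientation: [-179.6, 0.4, -177.9]
ft_force: [1.2, 0.7, -1.0]
gripper_width: 0.0435
```

```bash
python3 -c "
from h import *
go((.427,.0128,.20,182),(.427,.0128,.06,182),(.427,.0128,.049,182))
p,d=imaging.grab_frame('scene');cv2.imwrite('pics/s3.png',cv2.resize(p[130:290,200:420,::-1],None,fx=3,fy=3))"
```

```text
t 3.8 pos [ 0.4434 -0.2089  0.2573] rpy [-179.6    0.4 -177.9] F [ 1.2  0.7 -1. ] w 0.0435 q [ -39.   13.   77.   -0.   89. -131.]
  -> (0.427, 0.0128, 0.2, 182) shift [0.0089 0.2225 0.0557] turn 0.01 dist rows 5.5
  -> (0.427, 0.0128, 0.06, 182) shift [0.0099 0.2235 0.1957] turn 0.01 dist rows 7.1
  -> (0.427, 0.0128, 0.049, 182) shift [0.01   0.2235 0.2067] turn 0.01 dist rows 7.3
```

View pics/s3.png

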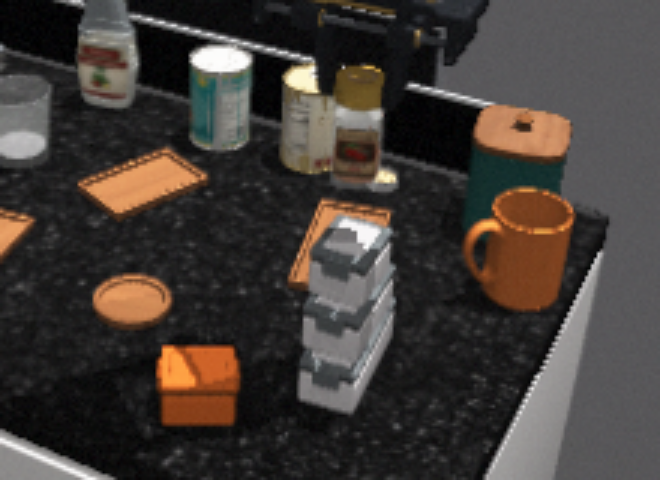

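Emit:
play_rows(
  motion=[0.002, 0.03, 0, 0, 0.01, 0.004, 0.07, 0, 0, 0.01, 0.006, 0.11, 0.01, 0, 0.01, 0.008, 0.15, 0.03, 0, 0.01, 0.009, 0.185, 0.06, 0, 0.01, 0.0095, 0.21, 0.09, 0, 0.01, 0.0097, 0.223, 0.12, 0, 0.01, 0.0097, 0.223, 0.15, 0, 0.01, 0.0097, 0.223, 0.16, 0, 0.01, 0.0097, 0.223, 0.16, 0, 0.01, 0.0097, 0.223, 0.16, 0, 0.01],
)

```text
time: 4.77
eef_pos: [0.4256, 0.0134, 0.0932]
orientation: [-179.7, 0.2, -177.9]
ft_force: [0.3, 0.5, 0.1]
gripper_width: 0.044
```

```bash
python3 -c "
from h import *
go((.427,.0128,.06,182),(.427,.0128,.048,182))
c=imaging.get_calibration('wrist');p,d=imaging.grab_frame('wrist');cv2.imwrite('pics/w4.png',p[:,:,::-1])
p,d=imaging.grab_frame('scene');cv2.imwrite('pics/s4.png',cv2.resize(p[130:290,200:420,::-1],None,fx=3,fy=3))"
```

```text
t 4.77 pos [0.4256 0.0134 0.0932] rpy [-179.7    0.2 -177.9] F [0.3 0.5 0.1] w 0.044 q [ -14.   17.  103.   -0.   60. -106.]
  -> (0.427, 0.0128, 0.06, 182) shift [-0.0012 -0.0005  0.0332] turn 0.01 dist rows 0.8
  -> (0.427, 0.0128, 0.048, 182) shift [-0.0012 -0.0005  0.0452] turn 0.01 dist rows 1.1
```

View pics/w4.png

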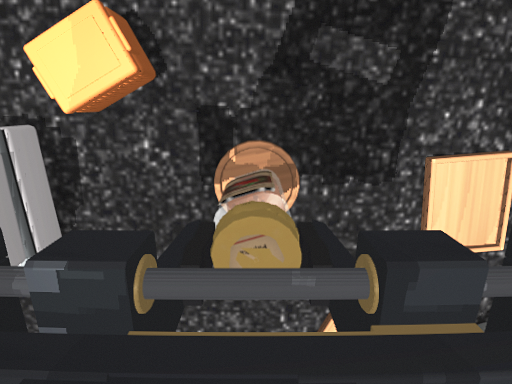

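View pics/s4.png

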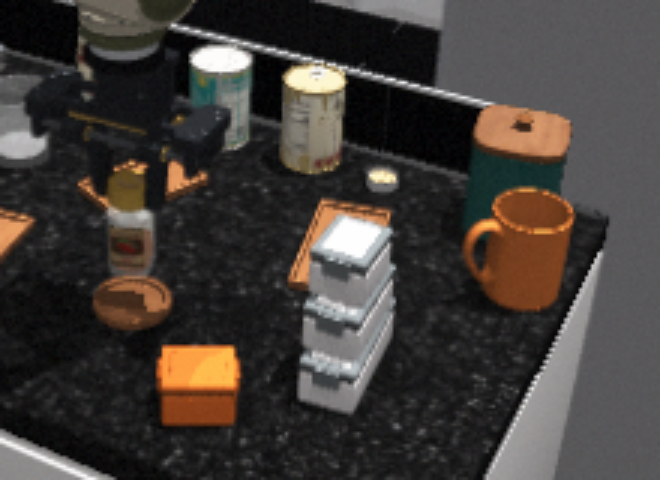

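Emit:
play_rows(
  motion=[-0.0012, -0.0005, 0.015, 0, 0.01, -0.0012, -0.0005, 0.028, 0, 0.01, -0.0012, -0.0005, 0.036, 0, 0.01, -0.0012, -0.0005, 0.04, 0, 0.01, -0.0012, -0.0005, 0.042, 0, 0.01, -0.0012, -0.0005, 0.044, 0, 0.01, -0.0012, -0.0005, 0.045, 0, 0.01, -0.0012, -0.0005, 0.046, 0, 0.01, -0.0012, -0.0005, 0.046, 0, 0.01],
)

```text
time: 5.62
eef_pos: [0.4281, 0.0124, 0.0485]
orientation: [-179.7, 0.4, -178.0]
ft_force: [0.4, -0.3, -0.5]
gripper_width: 0.0435
```

Emit:
play_rows(
  motion=[0, 0, 0.001, 0, 0.01, 0, 0, 0.0015, 0, 0.01, 0, 0, 0.002, 0, 0.01, 0, 0, 0.002, 0, 0.01],
)

```text
time: 5.95
eef_pos: [0.4291, 0.0122, 0.0477]
orientation: [-179.7, 0.6, -178.0]
ft_force: [-1.6, -0.5, 13.6]
gripper_width: 0.0438
```

Emit:
play_rows(
  motion=[0, 0, -0.0005, 0, 0.045, 0, 0, -0.0005, 0, 0.048, 0, 0, -0.0005, 0, 0.055, 0, 0, -0.0005, 0, 0.07, 0, 0, -0.0005, 0, 0.08, 0, 0, -0.0005, 0, 0.085, 0, 0, -0.03, 0, 0.088, 0, 0, -0.07, 0, 0.088, 0, 0, -0.11, 0, 0.088, 0, 0, -0.15, 0, 0.088, 0, 0, -0.18, 0, 0.088, 0, 0, -0.18, 0, 0.088],
)

```text
time: 6.95
eef_pos: [0.4294, 0.0128, 0.2331]
orientation: [-179.5, 1.1, -177.9]
ft_force: [0.2, 0.7, 0.3]
gripper_width: 0.088
```

```bash
cat > st.py <<'E'
from h import *
def stack(n="top",zs=(.05,.1,.15)):
    c=imaging.get_calibration(n); p,d=imaging.grab_frame(n); w=cloud(c,d); x,y,z=w[...,0],w[...,1],w[...,2]
    reg=(x>.34)&(x<.56)&(y>-.30)&(y<-.15)
    for zz in zs:
        P=w[reg&(abs(z-zz)<.004)][:,:2].astype(np.float32)*1000
        if len(P)<5: print(n,zz,len(P)); continue
        r=cv2.minAreaRect(P); b=cv2.boxPoints(r); e=max([b[1]-b[0],b[2]-b[1]],key=np.linalg.norm)
        print(n,zz,len(P),"ctr",b.mean(0).round(1),np.round(r[1],1),round(math.degrees(math.atan2(e[1],e[0]))%180,1))
    return c,p,w
E
python3 -c "
from st import *
stack();c,p,w=stack('scene')
cv2.imwrite('pics/s5.png',cv2.resize(p[130:290,200:420,::-1],None,fx=3,fy=3))
go((.445,-.211,.22,181.5),(.445,-.211,.116,181.5))"
```

```text
top 0.05 120 ctr [ 422.7 -212.8] [ 88.5 178.7] 168.2
top 0.1 133 ctr [ 444.1 -213.5] [101.9  55.7] 3.7
top 0.15 439 ctr [ 445.7 -211. ] [54.2 73.7] 180.0
scene 0.05 154 ctr [ 409.7 -224.7] [ 66.3 185.3] 152.7
scene 0.1 144 ctr [ 444.  -214.6] [101.9  56.8] 1.8
scene 0.15 292 ctr [ 444.5 -211.6] [74.3 55.6] 2.0
t 7.05 pos [0.4274 0.0132 0.2279] rpy [-179.6    0.6 -178. ] F [-0.4 -0.4 -0.5] w 0.0876 q [ -14.    8.   89.   -0.   82. -106.]
  -> (0.445, -0.211, 0.22, 181.5) shift [-0.0095 -0.2247  0.0095] turn 0.091 dist rows 5.4
  -> (0.445, -0.211, 0.116, 181.5) shift [-0.0084 -0.224   0.1135] turn 0.091 dist rows 6.0
```

View pics/s5.png

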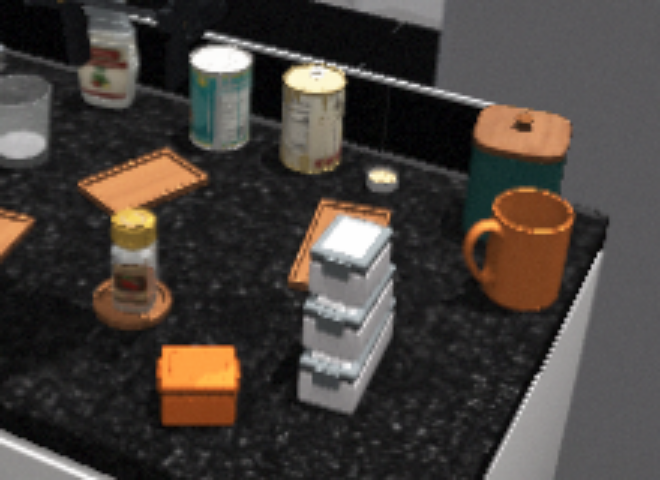

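Emit:
play_rows(
  motion=[-0.0095, -0.225, 0.005, 0.09, 0.088, -0.0095, -0.225, 0.005, 0.09, 0.088, -0.0095, -0.225, 0.005, 0.09, 0.088, -0.0095, -0.225, 0.005, 0.09, 0.088, -0.0095, -0.225, 0.005, 0.09, 0.088, -0.0095, -0.225, 0.005, 0.09, 0.088, -0.0095, -0.225, 0.005, 0.09, 0.088, -0.0095, -0.225, 0.005, 0.09, 0.088],
)

```text
time: 7.72
eef_pos: [0.4443, -0.2112, 0.2226]
orientation: [-179.8, 0.5, -178.6]
ft_force: [0.5, 0.2, -1.0]
gripper_width: 0.0878
```

```bash
python3 -c "
from st import *
go((.445,-.211,.22,181.5),(.445,-.2112,.116,181.5))"
```

```text
t 7.72 pos [ 0.4443 -0.2112  0.2226] rpy [-179.8    0.5 -178.6] F [ 0.5  0.2 -1. ] w 0.0878 q [ -39.   15.   81.    0.   84. -131.]
  -> (0.445, -0.211, 0.22, 181.5) shift [-0.0007  0.0002  0.0026] turn -0.016 dist rows 0.1
  -> (0.445, -0.2112, 0.116, 181.5) shift [0.0002 0.0004 0.1066] turn -0.016 dist rows 2.6
```

Emit:
play_rows(
  motion=[0, 0, 0.04, 0, 0.088, 0, 0, 0.075, 0, 0.088, 0, 0, 0.095, 0, 0.088, 0, 0, 0.105, 0, 0.088, 0, 0, 0.1066, 0, 0.088, 0, 0, 0.1066, 0, 0.088, 0, 0, 0.1066, 0, 0.075, 0, 0, 0.1066, 0, 0.065, 0, 0, 0.1066, 0, 0.058, 0, 0, 0.1066, 0, 0.03, 0, 0, 0.1066, 0, 0.03, 0, 0, 0.1066, 0, 0.03],
)

```text
time: 8.72
eef_pos: [0.4452, -0.2117, 0.1162]
orientation: [-179.8, 0.5, -178.6]
ft_force: [-0.3, 0.1, -0.4]
gripper_width: 0.0502
```

Emit:
play_rows(
  motion=[0, 0, 0, 0, 0.03, 0, 0, 0, 0, 0.03, 0, 0, -0.005, 0, 0.03, 0, 0, -0.015, 0, 0.03, 0, 0, -0.04, 0, 0.03, 0, 0, -0.06, 0, 0.03, 0, 0, -0.06, 0, 0.03],
)

```text
time: 9.3
eef_pos: [0.446, -0.2124, 0.18]
orientation: [-179.5, 0.8, -178.6]
ft_force: [0.8, 0.1, -0.3]
gripper_width: 0.0301
```

```bash
python3 -c "
from st import *
c,p,w=stack('scene')
cv2.imwrite('pics/s6.png',cv2.resize(p[130:290,200:420,::-1],None,fx=3,fy=3))
go((.442,.218,.17,186.8),(.442,.218,.06,186.8),(.442,.218,.022,186.8))"
```

```text
scene 0.05 145 ctr [ 409.1 -223.7] [ 68.5 185.4] 151.5
scene 0.1 147 ctr [ 435.1 -231.9] [ 53.2 106.1] 149.5
scene 0.15 294 ctr [ 445.4 -211.7] [75.8 56. ] 3.0
t 9.35 pos [ 0.4453 -0.212   0.1779] rpy [-179.6    0.7 -178.6] F [-0.6 -0.4 -0.6] w 0.03 q [ -39.   17.   86.    0.   76. -131.]
  -> (0.442, 0.218, 0.17, 186.8) shift [-0.0071  0.4299  0.0052] turn -0.9 dist rows 10.3
  -> (0.442, 0.218, 0.06, 186.8) shift [-0.0058  0.4307  0.1152] turn -0.9 dist rows 10.7
  -> (0.442, 0.218, 0.022, 186.8) shift [-0.0054  0.4309  0.1532] turn -0.9 dist rows 11.0
```

View pics/s6.png

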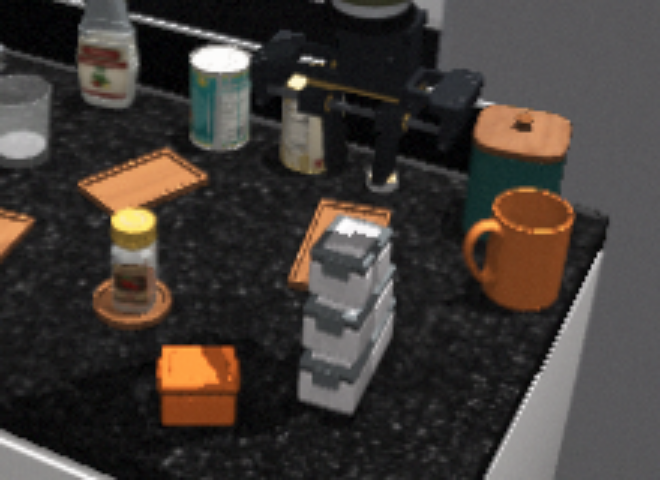

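```bash
python3 -c "
from st import *
s=manip.state();print(s['eef_pos'],s['gripper_width'])
c=imaging.get_calibration('scene');p,d=imaging.grab_frame('scene');w=cloud(c,d)
print('tcp px',proj(c,[s['eef_pos'],[.445,-.2115,.15]]))
x,y,z=w[...,0],w[...,1],w[...,2]
m=(x>.35)&(x<.56)&(y>-.33)&(y<-.1)&(z>.155)
P=w[m]
for a in np.arange(.155,.3,.01):
    q=P[(P[:,2]>=a)&(P[:,2]<a+.01)]
    if len(q): print(round(a,3),len(q),q.min(0).round(3),q.max(0).round(3))
cv2.imwrite('pics/s7.png',cv2.resize(p[110:230,260:400,::-1],None,fx=5,fy=5,interpolation=0))
p,d=imaging.grab_frame('wrist');cv2.imwrite('pics/w7.png',p[:,:,::-1])
p,d=imaging.grab_frame('top');cv2.imwrite('pics/t7.png',cv2.resize(p[90:270,150:400,::-1],None,fx=3,fy=3))
"
```

```text
[ 0.44533056 -0.21195006  0.17791007] 0.029997151248074252
tcp px [[317.65387142 200.61542883]
 [316.71774158 209.20478029]]
0.205 3 [ 0.436 -0.236  0.214] [ 0.439 -0.19   0.215]
0.215 42 [ 0.433 -0.241  0.216] [ 0.451 -0.185  0.225]
0.225 45 [ 0.432 -0.242  0.225] [ 0.456 -0.183  0.235]
0.235 52 [ 0.431 -0.243  0.235] [ 0.452 -0.182  0.245]
0.245 51 [ 0.432 -0.245  0.245] [ 0.455 -0.181  0.255]
0.255 63 [ 0.431 -0.244  0.255] [ 0.454 -0.179  0.265]
0.265 23 [ 0.431 -0.244  0.265] [ 0.451 -0.181  0.274]
0.275 66 [ 0.408 -0.298  0.275] [ 0.482 -0.128  0.285]
0.285 231 [ 0.407 -0.298  0.285] [ 0.48  -0.128  0.295]
0.295 252 [ 0.406 -0.304  0.295] [ 0.479 -0.12   0.305]
```

View pics/s7.png

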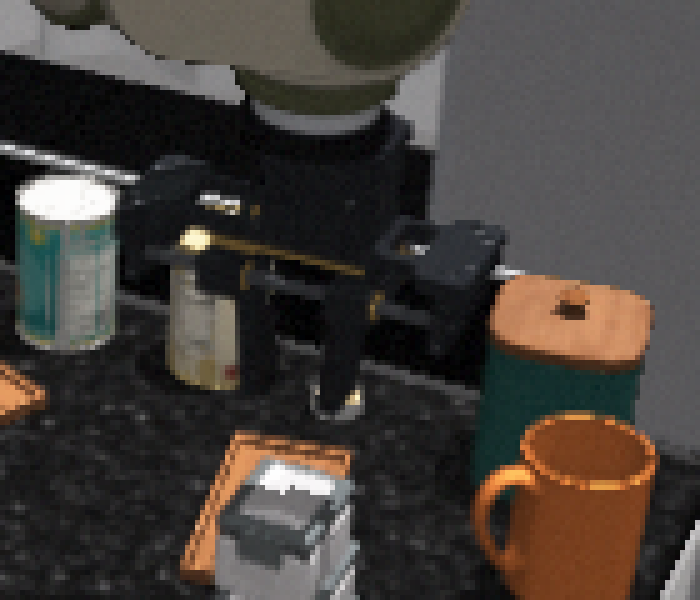

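View pics/w7.png

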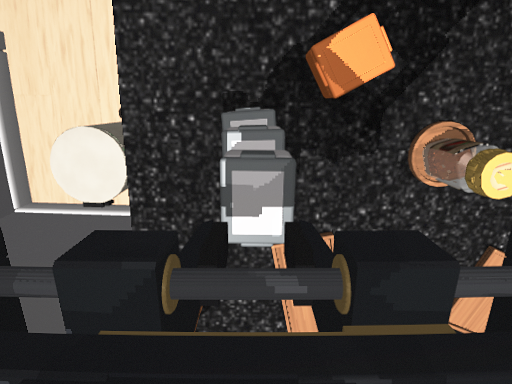

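View pics/t7.png

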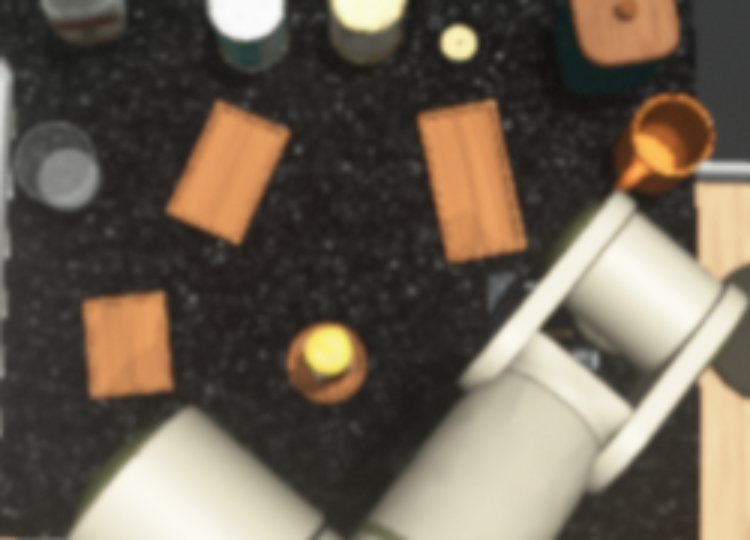

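The picture shows an empty grip. The finger tips are at about z 0.213 (scene px ~(328,193)), but the reported TCP z is 0.178, so the real tips sit about 35 mm higher than reported. I'll open, go down in stages and check again.

Emit:
play_rows(
  motion=[0, 0, 0, 0, 0.06, 0, 0, 0, 0, 0.088, 0, 0, 0, 0, 0.088, 0, 0, 0, 0, 0.088, 0, 0, 0, 0, 0.088, 0, 0, 0, 0, 0.088, 0, 0, 0.02, 0, 0.088, 0, 0, 0.045, 0, 0.088, 0, 0, 0.06, 0, 0.088, 0, 0, 0.07, 0, 0.088, 0, 0, 0.075, 0, 0.088, 0, 0, 0.075, 0, 0.088],
)

```text
time: 10.5
eef_pos: [0.4445, -0.2111, 0.0995]
orientation: [-179.9, 0.3, -178.6]
ft_force: [0.2, 0.6, 0.0]
gripper_width: 0.0879
```

```bash
python3 -c "
from st import *
go((.445,-.2115,.083,182))
c=imaging.get_calibration('scene');p,d=imaging.grab_frame('scene');w=cloud(c,d)
x,y,z=w[...,0],w[...,1],w[...,2]
m=(x>.425)&(x<.46)&(((y>-.30)&(y<-.248))|((y>-.175)&(y<-.13)))&(z>.02)
P=w[m]
for a in np.arange(.02,.26,.01):
    q=P[(P[:,2]>=a)&(P[:,2]<a+.01)]
    if len(q): print(round(a,3),len(q),q.min(0).round(3),q.max(0).round(3))
cv2.imwrite('pics/s8.png',cv2.resize(p[150:270,260:400,::-1],None,fx=5,fy=5,interpolation=0))
"
```

```text
t 10.5 pos [ 0.4445 -0.2111  0.0995] rpy [-179.9    0.3 -178.6] F [0.2 0.6 0. ] w 0.0879 q [ -39.   22.   93.    0.   65. -131.]
  -> (0.445, -0.2115, 0.083, 182) shift [-0.0004 -0.0004  0.0165] turn -0.1 dist rows 0.4
0.13 14 [ 0.433 -0.266  0.135] [ 0.448 -0.158  0.14 ]
0.14 43 [ 0.432 -0.271  0.14 ] [ 0.457 -0.154  0.15 ]
0.15 47 [ 0.432 -0.272  0.15 ] [ 0.454 -0.154  0.16 ]
0.16 44 [ 0.431 -0.273  0.16 ] [ 0.453 -0.15   0.17 ]
0.17 48 [ 0.432 -0.273  0.17 ] [ 0.458 -0.151  0.18 ]
0.18 45 [ 0.43  -0.273  0.18 ] [ 0.454 -0.15   0.189]
0.19 10 [ 0.431 -0.297  0.19 ] [ 0.445 -0.154  0.198]
0.2 14 [ 0.43  -0.298  0.2  ] [ 0.46  -0.158  0.21 ]
0.21 10 [ 0.425 -0.298  0.21 ] [ 0.444 -0.158  0.219]
0.22 34 [ 0.425 -0.283  0.22 ] [ 0.46 -0.14  0.23]
0.23 28 [ 0.425 -0.267  0.23 ] [ 0.46  -0.146  0.24 ]
0.24 174 [ 0.425 -0.3    0.24 ] [ 0.46 -0.13  0.25]
0.25 20 [ 0.426 -0.253  0.251] [ 0.459 -0.248  0.26 ]
```

View pics/s8.png

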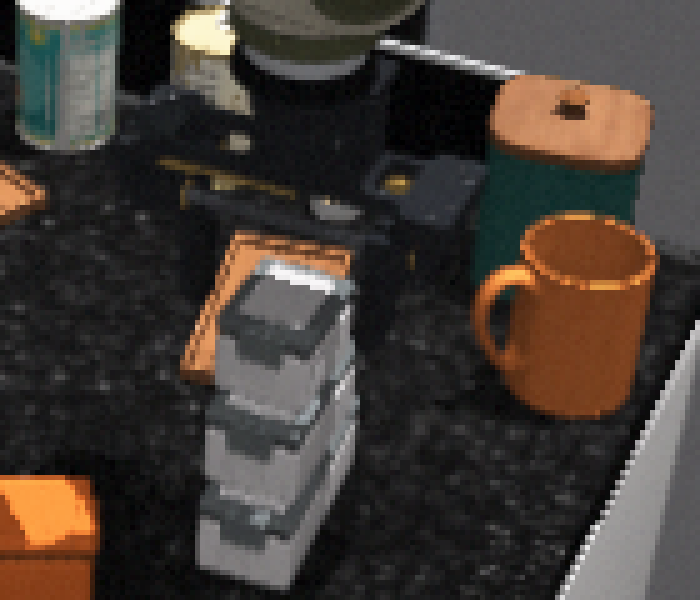

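Emit:
play_rows(
  motion=[0, 0, 0.01, -0.1, 0.088, 0, 0, 0.017, -0.1, 0.088, 0, 0, 0.0195, -0.1, 0.088, 0, 0, 0.0195, -0.1, 0.075, 0, 0, 0.0195, -0.1, 0.065, 0, 0, 0.0195, -0.1, 0.058, 0, 0, 0.0195, -0.1, 0.04, 0, 0, 0.0195, -0.1, 0.03, 0, 0, 0.0195, -0.1, 0.03, 0, 0, 0.0195, -0.1, 0.03, 0, 0, 0.0195, -0.1, 0.03, 0, 0, 0.0195, -0.1, 0.03],
)

```text
time: 11.55
eef_pos: [0.4451, -0.2114, 0.0811]
orientation: [-179.8, 0.4, -178.0]
ft_force: [-0.7, 0.3, 5.8]
gripper_width: 0.056
```

Emit:
play_rows(
  motion=[0, 0, 0, 0, 0.03, 0, 0, -0.004, 0, 0.03, 0, 0, -0.012, 0, 0.03, 0, 0, -0.03, 0, 0.03, 0, 0, -0.06, 0, 0.03, 0, 0, -0.07, 0, 0.03, 0, 0, -0.07, 0, 0.03],
)

```text
time: 12.13
eef_pos: [0.4455, -0.2119, 0.1539]
orientation: [-179.6, 0.7, -178.0]
ft_force: [0.0, 0.7, -1.4]
gripper_width: 0.0556
```

```bash
python3 -c "
from st import *
go((.442,.218,.12,186.8),(.442,.218,.02,186.8))
c,p,w=stack('scene')
cv2.imwrite('pics/s9.png',cv2.resize(p[130:290,200:420,::-1],None,fx=3,fy=3))
x,y,z=w[...,0],w[...,1],w[...,2]
"
```

```text
t 12.13 pos [ 0.4455 -0.2119  0.1539] rpy [-179.6    0.7 -178. ] F [ 0.   0.7 -1.4] w 0.0556 q [ -39.   18.   88.    0.   73. -131.]
  -> (0.442, 0.218, 0.12, 186.8) shift [-0.0112  0.43    0.0313] turn -0.799 dist rows 10.3
  -> (0.442, 0.218, 0.02, 186.8) shift [-0.01    0.4306  0.1313] turn -0.799 dist rows 10.8
scene 0.05 140 ctr [ 409.6 -223.6] [ 67.2 188.7] 152.6
scene 0.1 412 ctr [ 443.8 -214.8] [106.   56.8] 2.6
scene 0.15 0
```

View pics/s9.png

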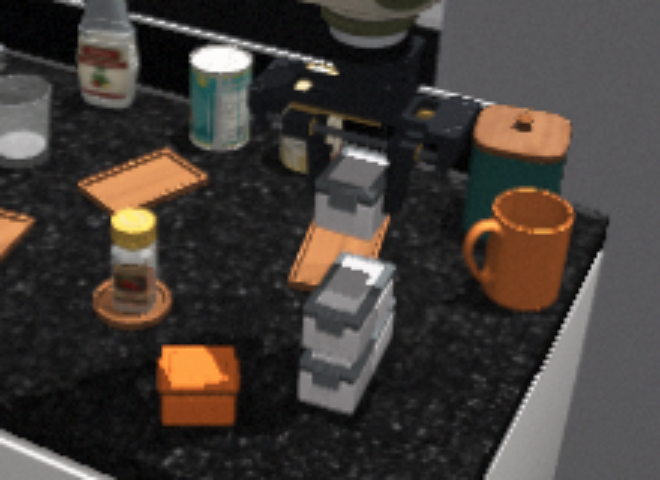

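Emit:
play_rows(
  motion=[-0.001, 0.02, 0, 0, 0.03, -0.003, 0.06, 0, 0, 0.03, -0.004, 0.1, 0, -0.1, 0.03, -0.005, 0.14, 0, -0.2, 0.03, -0.006, 0.18, 0, -0.4, 0.03, -0.007, 0.22, 0, -0.6, 0.03, -0.008, 0.26, 0, -0.7, 0.03, -0.009, 0.3, 0, -0.8, 0.03, -0.01, 0.34, 0, -0.8, 0.03, -0.011, 0.38, 0.01, -0.8, 0.03, -0.011, 0.41, 0.03, -0.8, 0.03, -0.011, 0.43, 0.05, -0.8, 0.03],
)

```text
time: 13.18
eef_pos: [0.4403, 0.2212, 0.0989]
orientation: [-179.7, 0.5, -173.1]
ft_force: [0.6, -0.2, -1.6]
gripper_width: 0.0558
```

Emit:
play_rows(
  motion=[0, 0, 0, 0, 0.03, 0, 0, 0, 0, 0.03],
)

```text
time: 13.35
eef_pos: [0.4389, 0.2215, 0.0973]
orientation: [-179.7, 0.2, -172.9]
ft_force: [-1.3, -0.2, -1.2]
gripper_width: 0.0554
```

```bash
python3 -c "
from st import *
go((.442,.218,.01,186.8),(.442,.218,-.012,186.8))
p,d=imaging.grab_frame('wrist');cv2.imwrite('pics/w10.png',p[:,:,::-1])
c=imaging.get_calibration('scene');p,d=imaging.grab_frame('scene');cv2.imwrite('pics/s10.png',cv2.resize(p[130:290,120:340,::-1],None,fx=3,fy=3))
w=cloud(c,d);x,y,z=w[...,0],w[...,1],w[...,2]
hsv=cv2.cvtColor(p,cv2.COLOR_RGB2HSV); m=(x>.38)&(x<.5)&(y>.13)&(y<.3)&(z>.05)&(hsv[...,2]>110)&(hsv[...,1]<60); P=w[m]; print(len(P),P.min(0),P.max(0))
"
```

```text
t 13.35 pos [0.4389 0.2215 0.0973] rpy [-179.7    0.2 -172.9] F [-1.3 -0.2 -1.2] w 0.0554 q [ 13.  22.  93.  -0.  65. -84.]
  -> (0.442, 0.218, 0.01, 186.8) shift [-0.0023 -0.0034  0.0873] turn 0.043 dist rows 2.1
  -> (0.442, 0.218, -0.012, 186.8) shift [-0.0022 -0.0033  0.1093] turn 0.043 dist rows 2.6
211 [0.3810635  0.14627283 0.1199932 ] [0.47129502 0.26536099 0.46456163]
```

View pics/w10.png

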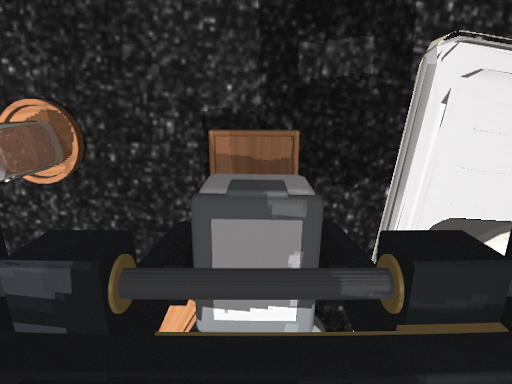

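View pics/s10.png

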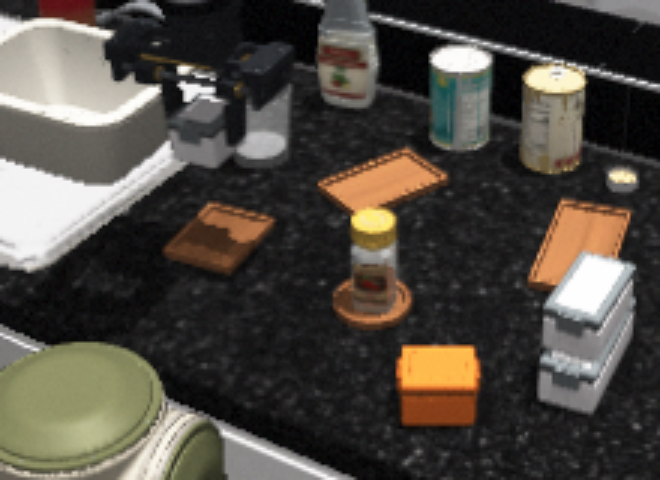

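Emit:
play_rows(
  motion=[-0.0022, -0.0033, 0.02, 0.04, 0.03, -0.0022, -0.0033, 0.05, 0.04, 0.03, -0.0022, -0.0033, 0.075, 0.04, 0.03, -0.0022, -0.0033, 0.09, 0.04, 0.03, -0.0022, -0.0033, 0.099, 0.04, 0.03, -0.0022, -0.0033, 0.1, 0.04, 0.03, -0.0022, -0.0033, 0.1, 0.04, 0.03],
)

```text
time: 14.03
eef_pos: [0.4446, 0.2164, -0.0002]
orientation: [-179.7, 0.5, -173.4]
ft_force: [0.4, 0.4, -1.8]
gripper_width: 0.0558
```

```bash
python3 -c "
from st import *
go((.442,.218,-.013,186.8),)"
```

```text
t 14.03 pos [ 4.446e-01  2.164e-01 -2.000e-04] rpy [-179.7    0.5 -173.4] F [ 0.4  0.4 -1.8] w 0.0558 q [ 12.  31.  99.  -0.  50. -84.]
  -> (0.442, 0.218, -0.013, 186.8) shift [0.0025 0.002  0.0128] turn -0.033 dist rows 0.3
```

Emit:
play_rows(
  motion=[0.002, 0.0015, 0.002, 0, 0.03, 0.002, 0.0015, 0.005, 0, 0.03, 0.002, 0.0015, 0.008, 0, 0.03, 0.002, 0.0015, 0.01, 0, 0.03, 0.002, 0.0015, 0.0115, 0, 0.03, 0.002, 0.0015, 0.0125, 0, 0.03, 0.002, 0.0015, 0.0135, 0, 0.03, 0.002, 0.0015, 0.0135, 0, 0.03],
)

```text
time: 14.7
eef_pos: [0.4427, 0.2176, -0.0128]
orientation: [-179.7, 0.6, -173.4]
ft_force: [-3.1, -2.5, 10.4]
gripper_width: 0.056
```

Contact at the expected height (10 N). Next I release and rise.

Emit:
play_rows(
  motion=[0, 0, -0.0005, 0, 0.057, 0, 0, -0.0005, 0, 0.06, 0, 0, -0.0005, 0, 0.065, 0, 0, -0.0005, 0, 0.075, 0, 0, -0.0005, 0, 0.085, 0, 0, -0.0005, 0, 0.088, 0, 0, -0.02, 0, 0.088, 0, 0, -0.05, 0, 0.088, 0, 0, -0.09, 0, 0.088, 0, 0, -0.13, 0, 0.088, 0, 0, -0.14, 0, 0.088, 0, 0, -0.14, 0, 0.088],
)

```text
time: 15.7
eef_pos: [0.4426, 0.2185, 0.1301]
orientation: [-179.8, 0.9, -173.4]
ft_force: [-0.2, -0.0, -0.8]
gripper_width: 0.088
```

```bash
python3 -c "
from st import *
stack('top');c,p,w=stack('scene')
cv2.imwrite('pics/s11.png',cv2.resize(p[130:290,150:410,::-1],None,fx=3,fy=3))
x,y,z=w[...,0],w[...,1],w[...,2]
m=(x>.37)&(x<.52)&(y>.15)&(y<.3)&(abs(z-.056)<.006); P=w[m]; r=cv2.minAreaRect(P[:,:2].astype(np.float32)*1000); print('small',len(P),np.median(P[:,2]),r)
go((.444,-.2145,.12,182.5),(.444,-.2145,.03,182.5))"
```

```text
top 0.05 121 ctr [ 421.2 -212.3] [ 87.9 181.4] 168.4
top 0.1 540 ctr [ 444.1 -214.3] [102.2  56.2] 3.0
top 0.15 0
scene 0.05 153 ctr [ 409.2 -223.9] [ 63.8 184.7] 152.5
scene 0.1 401 ctr [ 442.5 -214.7] [101.5  55.9] 2.6
scene 0.15 0
small 214 0.0538851548606219 ((442.3217468261719, 217.31178283691406), (76.59200286865234, 58.31327819824219), 3.0025503635406494)
t 15.8 pos [0.4408 0.218  0.1264] rpy [-179.7    0.5 -173.4] F [ 0.2 -0.3 -0.3] w 0.088 q [ 13.  20.  91.  -0.  69. -84.]
  -> (0.444, -0.2145, 0.12, 182.5) shift [ 0.0466 -0.43    0.0082] turn 0.684 dist rows 10.4
  -> (0.444, -0.2145, 0.03, 182.5) shift [ 0.0474 -0.4295  0.0982] turn 0.684 dist rows 10.6
```

View pics/s11.png

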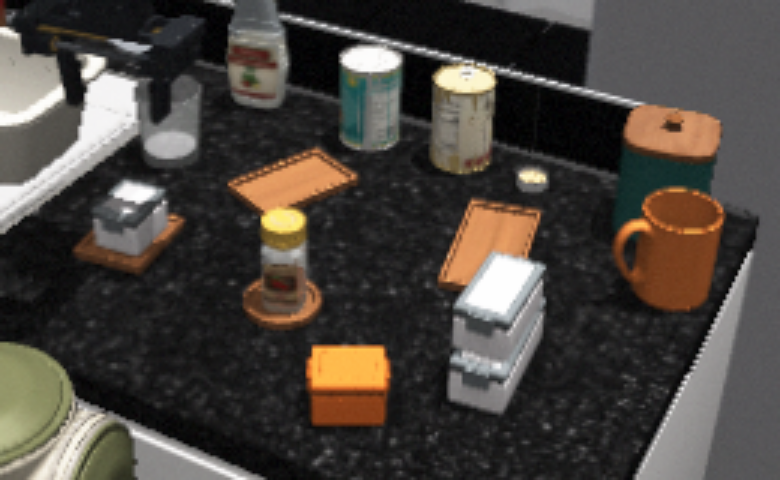

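Emit:
play_rows(
  motion=[0.0466, -0.43, 0.003, 0.68, 0.088, 0.0466, -0.43, 0.003, 0.68, 0.088, 0.0466, -0.43, 0.003, 0.68, 0.088, 0.0466, -0.43, 0.003, 0.68, 0.088, 0.0466, -0.43, 0.003, 0.68, 0.088, 0.0466, -0.43, 0.003, 0.68, 0.088, 0.0466, -0.43, 0.003, 0.68, 0.088, 0.0466, -0.43, 0.003, 0.68, 0.088, 0.0466, -0.43, 0.003, 0.68, 0.088, 0.0466, -0.43, 0.003, 0.68, 0.088, 0.0466, -0.43, 0.003, 0.68, 0.088, 0.0466, -0.43, 0.003, 0.68, 0.088],
)

```text
time: 16.8
eef_pos: [0.4432, -0.2175, 0.1229]
orientation: [-179.9, 0.4, -177.7]
ft_force: [0.7, 0.6, 0.2]
gripper_width: 0.0883
```

```bash
python3 -c "
from st import *
go((.444,-.2145,.031,182.6))"
```

```text
t 16.8 pos [ 0.4432 -0.2175  0.1229] rpy [-179.9    0.4 -177.7] F [0.7 0.6 0.2] w 0.0883 q [ -40.   20.   91.    0.   69. -132.]
  -> (0.444, -0.2145, 0.031, 182.6) shift [-0.0004  0.0032  0.0919] turn -0.054 dist rows 2.2
```

Emit:
play_rows(
  motion=[-0.0004, 0.003, 0.02, -0.05, 0.088, -0.0004, 0.003, 0.05, -0.05, 0.088, -0.0004, 0.003, 0.075, -0.05, 0.088, -0.0004, 0.003, 0.088, -0.05, 0.088, -0.0004, 0.003, 0.092, -0.05, 0.088, -0.0004, 0.003, 0.0925, -0.05, 0.088, -0.0004, 0.003, 0.0925, -0.05, 0.075, -0.0004, 0.003, 0.0925, -0.05, 0.065, -0.0004, 0.003, 0.0925, -0.05, 0.058, -0.0004, 0.003, 0.0925, -0.05, 0.04, -0.0004, 0.003, 0.0925, -0.05, 0.03, -0.0004, 0.003, 0.0925, -0.05, 0.03],
)

```text
time: 17.8
eef_pos: [0.4442, -0.2147, 0.0309]
orientation: [-179.8, 0.4, -177.4]
ft_force: [-0.2, 2.4, 3.9]
gripper_width: 0.0559
```

Emit:
play_rows(
  motion=[0, 0, 0, 0, 0.03, 0, 0, 0, 0, 0.03, 0, 0, 0, 0, 0.03, 0, 0, 0, 0, 0.03],
)

```text
time: 18.13
eef_pos: [0.4441, -0.2146, 0.0309]
orientation: [-179.8, 0.4, -177.4]
ft_force: [-1.9, 0.4, 1.6]
gripper_width: 0.0558
```

Emit:
play_rows(
  motion=[0, 0, -0.004, 0, 0.03, 0, 0, -0.012, 0, 0.03, 0, 0, -0.03, 0, 0.03, 0, 0, -0.06, 0, 0.03, 0, 0, -0.07, 0, 0.03, 0, 0, -0.07, 0, 0.03],
)

```text
time: 18.63
eef_pos: [0.4447, -0.2153, 0.1037]
orientation: [-179.6, 0.6, -177.4]
ft_force: [0.7, -1.0, -2.1]
gripper_width: 0.0558
```

```bash
python3 -c "
from st import *
go((.53,-.05,.15,182),(.625,.119,.10,157.2),(.625,.119,.0,157.2))
c,p,w=stack('scene')
cv2.imwrite('pics/s12.png',cv2.resize(p[130:290,150:410,::-1],None,fx=3,fy=3))
c=imaging.get_calibration('top'); m=cv2.imread('pics/top0.png'); 
print('glass base', plane(c,[[172,150]],0))"
```

```text
t 18.63 pos [ 0.4447 -0.2153  0.1037] rpy [-179.6    0.6 -177.4] F [ 0.7 -1.  -2.1] w 0.0558 q [ -40.   22.   93.    0.   65. -132.]
  -> (0.53, -0.05, 0.15, 182) shift [-0.0932  0.161  -0.0463] turn 0.097 dist rows 4.6
  -> (0.625, 0.119, 0.1, 157.2) shift [-0.1951  0.3259  0.0038] turn 4.231 dist rows 9.1
  -> (0.625, 0.119, 0.0, 157.2) shift [-0.194   0.3265  0.1037] turn 4.231 dist rows 9.4
scene 0.05 502 ctr [ 442.1 -217.6] [135.3  56.1] 5.2
scene 0.1 0
scene 0.15 77 ctr [ 416.6 -220. ] [46.2 83.5] 97.4
glass base [[0.61462359 0.2900375  0.        ]]
```

View pics/s12.png

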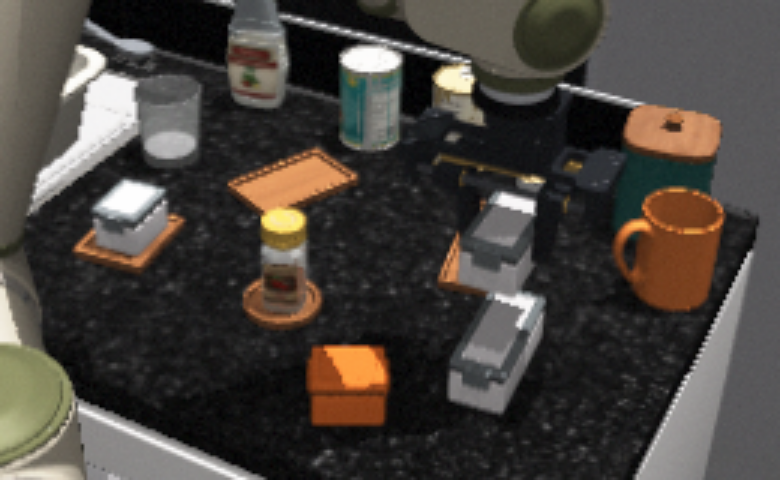

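Emit:
play_rows(
  motion=[-0.01, 0.017, 0, 0.2, 0.03, -0.03, 0.05, 0, 0.6, 0.03, -0.05, 0.083, 0, 1.1, 0.03, -0.07, 0.117, 0, 1.6, 0.03, -0.09, 0.15, 0, 2.1, 0.03, -0.11, 0.184, 0, 2.6, 0.03, -0.13, 0.217, 0, 3.1, 0.03, -0.15, 0.25, 0, 3.6, 0.03, -0.17, 0.284, 0, 4, 0.03, -0.185, 0.31, 0.01, 4.2, 0.03, -0.194, 0.325, 0.03, 4.23, 0.03, -0.195, 0.326, 0.04, 4.23, 0.03],
)

```text
time: 19.68
eef_pos: [0.6239, 0.1226, 0.0586]
orientation: [-179.9, 0.3, 157.4]
ft_force: [-1.2, -0.0, -3.6]
gripper_width: 0.0558
```

Emit:
play_rows(
  motion=[0, 0, 0, 0, 0.03, 0, 0, 0, 0, 0.03],
)

```text
time: 19.85
eef_pos: [0.6226, 0.1223, 0.0568]
orientation: [-179.8, 0.1, 157.4]
ft_force: [0.2, -0.3, -2.3]
gripper_width: 0.056
```

```bash
python3 -c "
from st import *
go((.625,.119,.0,157.2),(.625,.119,-.013,157.2))
p,d=imaging.grab_frame('wrist');cv2.imwrite('pics/w13.png',p[:,:,::-1])
p,d=imaging.grab_frame('scene');cv2.imwrite('pics/s13.png',cv2.resize(p[130:290,150:410,::-1],None,fx=3,fy=3))"
```

```text
t 19.85 pos [0.6226 0.1223 0.0568] rpy [-1.798e+02  1.000e-01  1.574e+02] F [ 0.2 -0.3 -2.3] w 0.056 q [  1.  37.  72.  -0.  71. -67.]
  -> (0.625, 0.119, 0.0, 157.2) shift [-0.0033 -0.002   0.0568] turn 0.031 dist rows 1.4
  -> (0.625, 0.119, -0.013, 157.2) shift [-0.0033 -0.002   0.0698] turn 0.031 dist rows 1.7
```

View pics/w13.png

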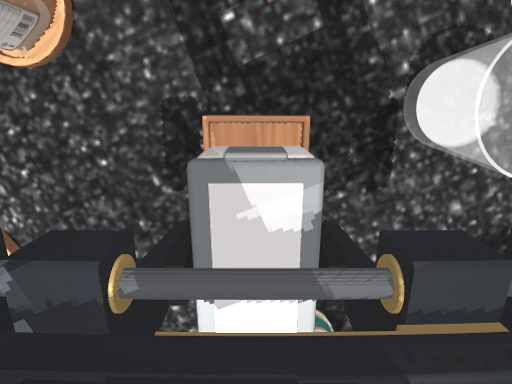

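View pics/s13.png

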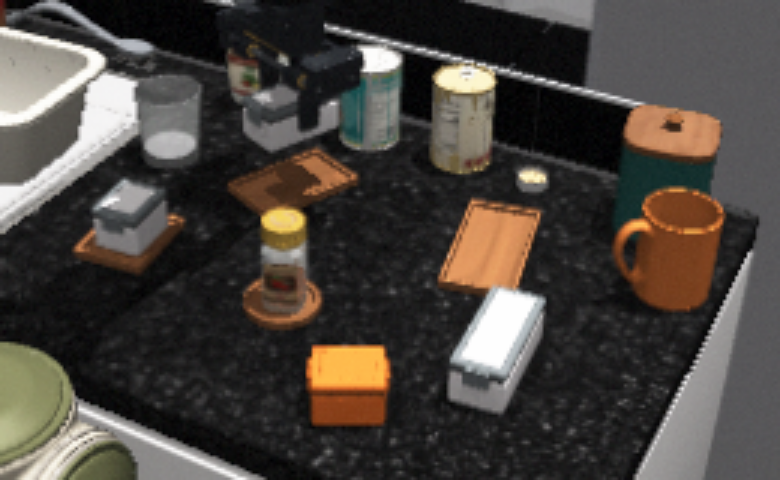

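Emit:
play_rows(
  motion=[-0.0033, -0.002, 0.015, 0.03, 0.03, -0.0033, -0.002, 0.035, 0.03, 0.03, -0.0033, -0.002, 0.048, 0.03, 0.03, -0.0033, -0.002, 0.055, 0.03, 0.03, -0.0033, -0.002, 0.057, 0.03, 0.03, -0.0033, -0.002, 0.057, 0.03, 0.03],
)

```text
time: 20.45
eef_pos: [0.6266, 0.1178, 0.0025]
orientation: [-179.9, 0.4, 157.1]
ft_force: [0.1, -0.4, -2.8]
gripper_width: 0.0558
```

```bash
python3 -c "
from st import *
go((.625,.119,-.013,157.2))"
```

```text
t 20.45 pos [0.6266 0.1178 0.0025] rpy [-179.9    0.4  157.1] F [ 0.1 -0.4 -2.8] w 0.0558 q [  0.  41.  74.  -0.  64. -67.]
  -> (0.625, 0.119, -0.013, 157.2) shift [0.0021 0.0005 0.0155] turn -0.016 dist rows 0.4
```

Emit:
play_rows(
  motion=[0.001, 0.0005, 0.003, 0, 0.03, 0.001, 0.0005, 0.007, 0, 0.03, 0.001, 0.0005, 0.01, 0, 0.03, 0.001, 0.0005, 0.0125, 0, 0.03, 0.001, 0.0005, 0.014, 0, 0.03, 0.001, 0.0005, 0.015, 0, 0.03, 0.001, 0.0005, 0.016, 0, 0.03, 0.001, 0.0005, 0.0165, 0, 0.03, 0.001, 0.0005, 0.0165, 0, 0.03],
)

```text
time: 21.2
eef_pos: [0.626, 0.1186, -0.013]
orientation: [-179.9, 0.4, 157.1]
ft_force: [-4.1, -0.3, 5.2]
gripper_width: 0.0554
```

Emit:
play_rows(
  motion=[0, 0, 0, 0, 0.057, 0, 0, 0, 0, 0.06, 0, 0, 0, 0, 0.065, 0, 0, 0, 0, 0.075, 0, 0, 0, 0, 0.085, 0, 0, 0, 0, 0.088, 0, 0, -0.02, 0, 0.088, 0, 0, -0.05, 0, 0.088, 0, 0, -0.09, 0, 0.088, 0, 0, -0.11, 0, 0.088, 0, 0, -0.11, 0, 0.088],
)

```text
time: 22.12
eef_pos: [0.6275, 0.1192, 0.1022]
orientation: [179.9, 0.9, 157.1]
ft_force: [-0.3, 0.3, 0.2]
gripper_width: 0.0882
```

```bash
python3 -c "
from st import *
stack('top');c,p,w=stack('scene')
cv2.imwrite('pics/s14.png',cv2.resize(p[130:290,150:410,::-1],None,fx=3,fy=3))
x,y,z=w[...,0],w[...,1],w[...,2]
m=(x>.54)&(x<.7)&(y>.05)&(y<.2)&(abs(z-.056)<.006); P=w[m]; r=cv2.minAreaRect(P[:,:2].astype(np.float32)*1000); print('med',len(P),np.median(P[:,2]),r)
go((.4435,-.217,.1,185.3),(.4435,-.217,-.019,185.3))"
```

```text
top 0.05 660 ctr [ 420.7 -212.6] [ 87.5 181.2] 167.7
top 0.1 0
top 0.15 0
scene 0.05 527 ctr [ 423.4 -212.7] [ 87.9 178. ] 167.9
scene 0.1 0
scene 0.15 0
med 261 0.05377116520612049 ((624.6056518554688, 118.85064697265625), (61.69788360595703, 102.74482727050781), 67.97720336914062)
t 22.22 pos [0.6253 0.119  0.0971] rpy [-179.9    0.4  157.1] F [-0.3  0.2 -1.7] w 0.0884 q [  0.  35.  69.  -0.  76. -67.]
  -> (0.4435, -0.217, 0.1, 185.3) shift [ 0.0368 -0.3803 -0.0029] turn -4.698 dist rows 9.2
  -> (0.4435, -0.217, -0.019, 185.3) shift [ 0.0377 -0.3802  0.1161] turn -4.698 dist rows 9.6
```

View pics/s14.png

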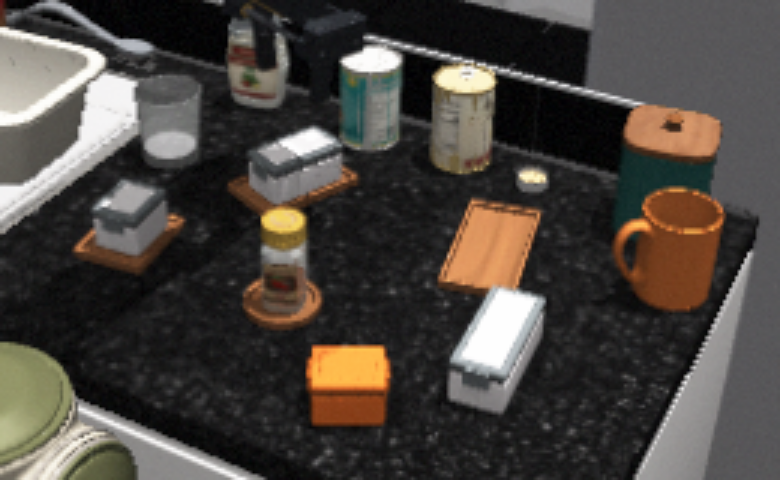

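Emit:
play_rows(
  motion=[0.0368, -0.38, -0.003, -4.7, 0.088, 0.0368, -0.38, -0.003, -4.7, 0.088, 0.0368, -0.38, -0.003, -4.7, 0.088, 0.0368, -0.38, -0.003, -4.7, 0.088, 0.0368, -0.38, -0.003, -4.7, 0.088, 0.0368, -0.38, -0.003, -4.7, 0.088, 0.0368, -0.38, -0.003, -4.7, 0.088, 0.0368, -0.38, -0.003, -4.7, 0.088, 0.0368, -0.38, -0.003, -4.7, 0.088, 0.0368, -0.38, -0.003, -4.7, 0.088, 0.0368, -0.38, -0.003, -4.7, 0.088, 0.0368, -0.38, -0.003, -4.7, 0.088],
)

```text
time: 23.22
eef_pos: [0.4428, -0.2166, 0.0989]
orientation: [-179.9, 0.3, -174.8]
ft_force: [0.1, 0.3, 0.2]
gripper_width: 0.0879
```

```bash
python3 -c "
from st import *
go((.443,-.217,-.019,185.4))"
```

```text
t 23.22 pos [ 0.4428 -0.2166  0.0989] rpy [-179.9    0.3 -174.8] F [0.1 0.3 0.2] w 0.0879 q [ -40.   22.   93.    0.   65. -135.]
  -> (0.443, -0.217, -0.019, 185.4) shift [ 0.0004 -0.0002  0.1179] turn -0.033 dist rows 2.8
```

Emit:
play_rows(
  motion=[0, 0, 0.03, -0.03, 0.088, 0, 0, 0.06, -0.03, 0.088, 0, 0, 0.09, -0.03, 0.088, 0, 0, 0.108, -0.03, 0.088, 0, 0, 0.116, -0.03, 0.088, 0, 0, 0.117, -0.03, 0.088, 0, 0, 0.117, -0.03, 0.075, 0, 0, 0.117, -0.03, 0.065, 0, 0, 0.117, -0.03, 0.058, 0, 0, 0.117, -0.03, 0.04, 0, 0, 0.117, -0.03, 0.03, 0, 0, 0.117, -0.03, 0.03],
)

```text
time: 24.22
eef_pos: [0.4436, -0.2169, -0.0175]
orientation: [-179.8, 0.3, -174.6]
ft_force: [-1.1, 1.2, 6.3]
gripper_width: 0.0556
```

Emit:
play_rows(
  motion=[0, 0, 0, 0, 0.03, 0, 0, 0, 0, 0.03, 0, 0, 0, 0, 0.03, 0, 0, -0.004, 0, 0.03, 0, 0, -0.012, 0, 0.03, 0, 0, -0.03, 0, 0.03, 0, 0, -0.06, 0, 0.03, 0, 0, -0.09, 0, 0.03, 0, 0, -0.1, 0, 0.03, 0, 0, -0.1, 0, 0.03],
)

```text
time: 25.05
eef_pos: [0.444, -0.2174, 0.0854]
orientation: [-179.6, 0.5, -174.6]
ft_force: [0.8, -0.3, -3.4]
gripper_width: 0.0558
```

```bash
python3 -c "
from st import *
go((.620,-.135,.07,192.1),(.62,-.135,0,192.1))
c,p,w=stack('scene')
cv2.imwrite('pics/s15.png',cv2.resize(p[130:290,150:410,::-1],None,fx=3,fy=3))
c=imaging.get_calibration('scene')
"
```

```text
t 25.05 pos [ 0.444  -0.2174  0.0854] rpy [-179.6    0.5 -174.6] F [ 0.8 -0.3 -3.4] w 0.0558 q [ -40.   23.   94.    0.   62. -135.]
  -> (0.62, -0.135, 0.07, 192.1) shift [-0.1828  0.0657  0.0167] turn -1.119 dist rows 4.7
  -> (0.62, -0.135, 0, 192.1) shift [-0.1821  0.0662  0.0867] turn -1.119 dist rows 5.1
scene 0.05 1
scene 0.1 6 ctr [ 383.7 -219.2] [ 2.5 39.5] 95.5
scene 0.15 523 ctr [ 442.6 -219.4] [ 84.9 133.6] 169.9
```

View pics/s15.png

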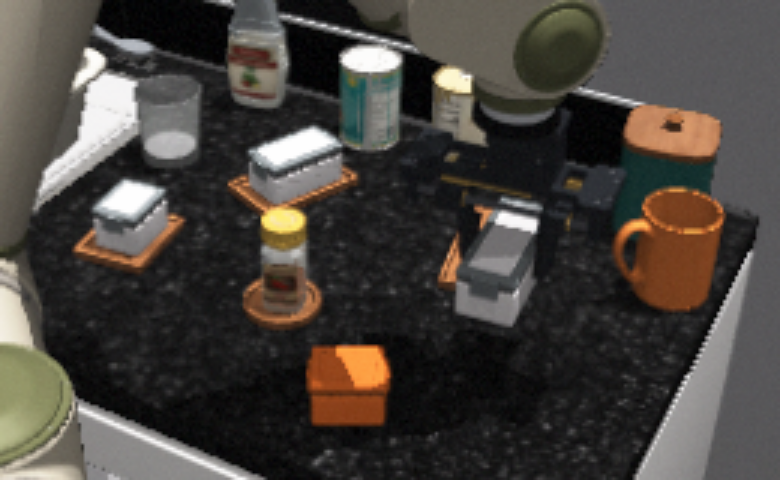

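Emit:
play_rows(
  motion=[-0.02, 0.007, 0, -0.1, 0.03, -0.055, 0.02, 0, -0.3, 0.03, -0.09, 0.032, 0, -0.6, 0.03, -0.125, 0.045, 0, -0.9, 0.03, -0.155, 0.056, 0, -1.1, 0.03, -0.175, 0.063, 0.01, -1.12, 0.03, -0.183, 0.066, 0.02, -1.12, 0.03, -0.183, 0.066, 0.03, -1.12, 0.03, -0.183, 0.066, 0.03, -1.12, 0.03],
)

```text
time: 25.85
eef_pos: [0.6171, -0.1336, 0.0507]
orientation: [-179.9, 0.0, -167.9]
ft_force: [-0.5, -0.1, -3.9]
gripper_width: 0.0555
```

```bash
python3 -c "
from st import *
go((.620,-.135,.003,192.1),(.62,-.135,-.0115,192.1))
p,d=imaging.grab_frame('wrist');cv2.imwrite('pics/w16.png',p[:,:,::-1])
p,d=imaging.grab_frame('scene');cv2.imwrite('pics/s16.png',cv2.resize(p[130:290,150:410,::-1],None,fx=3,fy=3))"
```

```text
t 25.85 pos [ 0.6171 -0.1336  0.0507] rpy [-179.9    0.  -167.9] F [-0.5 -0.1 -3.9] w 0.0555 q [ -23.   37.   73.   -0.   70. -125.]
  -> (0.62, -0.135, 0.003, 192.1) shift [-0.0025 -0.0019  0.0477] turn -0.001 dist rows 1.1
  -> (0.62, -0.135, -0.0115, 192.1) shift [-0.0025 -0.0018  0.0622] turn -0.001 dist rows 1.5
```

View pics/w16.png

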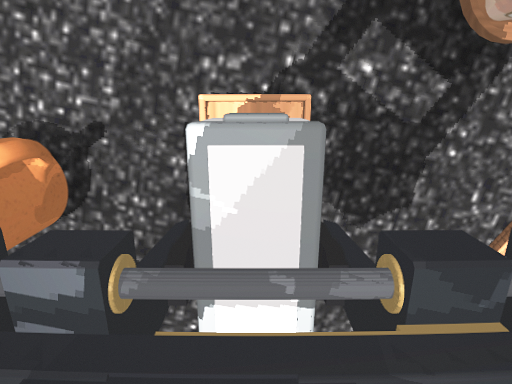

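View pics/s16.png

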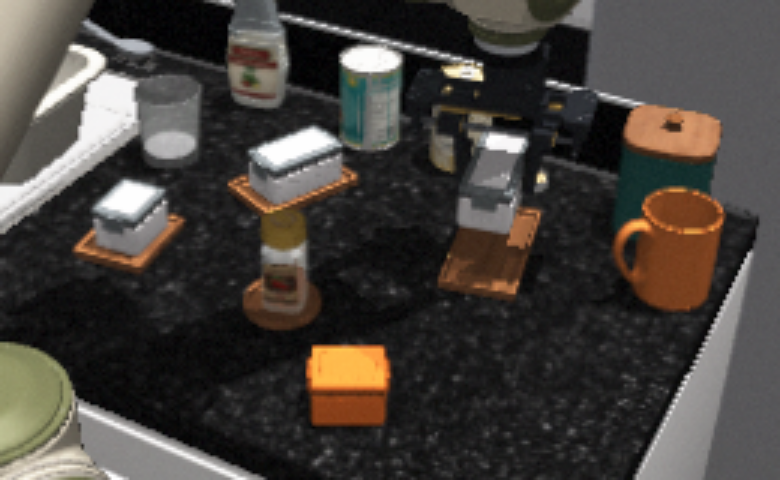

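```bash
python3 -c "
from h import *
for n in ('scene','top'):
    c=imaging.get_calibration(n);f=np.load(n+'0.npz');w=cloud(c,f['d']);h=cv2.cvtColor(f['p'],cv2.COLOR_RGB2HSV)
    x,y,z=w[...,0],w[...,1],w[...,2]
    m=(cv2.inRange(h,(5,150,60),(17,255,255))>0)&(x>.5)&(x<.75)&(y<-.22)&(y>-.45)&(z>.02)&(z<.11)
    P=w[m]; a=math.radians(192.1); xt=np.array([math.cos(a),math.sin(a)]);yt=np.array([math.sin(a),-math.cos(a)])
    q=P[:,:2]-[.62,-.135]; print(n,len(P),P.min(0),P.max(0),'tool x',(q@xt).min(),(q@xt).max(),'tool y closest',(q@yt).max())
"
```

```text
scene 924 [ 0.59657149 -0.36700031  0.02016276] [ 0.72628257 -0.25787836  0.10216652] tool x -0.07286772004697556 0.05368757526261573 tool y closest -0.13293757201777576
top 539 [ 0.59703557 -0.36719895  0.02003495] [ 0.69041038 -0.2736089   0.10708962] tool x -0.031435327311161124 0.052661335593194934 tool y closest -0.13170162071553504
```

Closest mug point is 132 mm from the grip axis and the gripper body reaches 94 mm, so there's room.

Emit:
play_rows(
  motion=[-0.002, -0.0015, 0.012, 0, 0.03, -0.002, -0.0015, 0.028, 0, 0.03, -0.002, -0.0015, 0.04, 0, 0.03, -0.002, -0.0015, 0.046, 0, 0.03, -0.002, -0.0015, 0.048, 0, 0.03, -0.002, -0.0015, 0.048, 0, 0.03],
)

```text
time: 26.45
eef_pos: [0.6203, -0.1363, 0.0055]
orientation: [-179.8, 0.2, -168.0]
ft_force: [0.1, 0.1, -3.4]
gripper_width: 0.0557
```

```bash
python3 -c "
from st import *
go((.62,-.135,-.0115,192.1))"
```

```text
t 26.45 pos [ 0.6203 -0.1363  0.0055] rpy [-179.8    0.2 -168. ] F [ 0.1  0.1 -3.4] w 0.0557 q [ -23.   41.   75.   -0.   64. -125.]
  -> (0.62, -0.135, -0.0115, 192.1) shift [0.0001 0.0014 0.017 ] turn -0.017 dist rows 0.4
```

Emit:
play_rows(
  motion=[0, 0.0012, 0.003, 0, 0.03, 0, 0.0012, 0.007, 0, 0.03, 0, 0.0012, 0.011, 0, 0.03, 0, 0.0012, 0.014, 0, 0.03, 0, 0.0012, 0.0155, 0, 0.03, 0, 0.0012, 0.0165, 0, 0.03, 0, 0.0012, 0.0175, 0, 0.03, 0, 0.0012, 0.018, 0, 0.03, 0, 0.0012, 0.018, 0, 0.03],
)

```text
time: 27.2
eef_pos: [0.6201, -0.1351, -0.0114]
orientation: [-179.8, 0.2, -168.0]
ft_force: [-4.3, 0.8, 5.0]
gripper_width: 0.0556
```

Emit:
play_rows(
  motion=[0, 0, 0, 0, 0.057, 0, 0, 0, 0, 0.06, 0, 0, 0, 0, 0.065, 0, 0, 0, 0, 0.075, 0, 0, 0, 0, 0.085, 0, 0, 0, 0, 0.088, 0, 0, -0.02, 0, 0.088, 0, 0, -0.05, 0, 0.088, 0, 0, -0.09, 0, 0.088, 0, 0, -0.13, 0, 0.088, 0, 0, -0.15, 0, 0.088, 0, 0, -0.15, 0, 0.088],
)

```text
time: 28.2
eef_pos: [0.6213, -0.1353, 0.1441]
orientation: [-179.4, 0.7, -168.0]
ft_force: [0.9, -0.6, -0.5]
gripper_width: 0.0882
```

```bash
python3 -c "
from st import *
go((.45,-.05,.2,185))
for n in ('scene','top'):
    c=imaging.get_calibration(n);p,d=imaging.grab_frame(n);w=cloud(c,d);x,y,z=w[...,0],w[...,1],w[...,2]
    cv2.imwrite('pics/%s17.png'%n,cv2.resize(p[130:290,150:410,::-1] if n=='scene' else p[70:260,150:400,::-1],None,fx=3,fy=3))
    for nm,cx,cy,zz,r in (('jar',.427,.013,.105,.05),('small',.442,.218,.056,.07),('med',.625,.119,.056,.08),('large',.62,-.135,.056,.1)):
        P=w[(abs(x-cx)<r)&(abs(y-cy)<r)&(abs(z-zz)<.006)]
        if len(P)>5:
            r_=cv2.minAreaRect(P[:,:2].astype(np.float32)*1000); print(n,nm,len(P),np.median(P[:,2]).round(4),np.round(r_[0],1),np.round(r_[1],1),round(r_[2],1))
"
```

```text
t 28.2 pos [ 0.6213 -0.1353  0.1441] rpy [-179.4    0.7 -168. ] F [ 0.9 -0.6 -0.5] w 0.0882 q [ -23.   32.   66.   -0.   81. -125.]
  -> (0.45, -0.05, 0.2, 185) shift [ 0.1491  0.1186 -0.0589] turn 1.169 dist rows 4.8
scene jar 115 0.1035 [428.8  10. ] [42.3 43.8] 78.9
scene small 215 0.0539 [443.3 217.3] [76.1 58. ] 6.9
scene med 256 0.0541 [625.1 119.6] [ 62.5 106.4] 69.1
scene large 405 0.0542 [ 620.9 -135.6] [137.9  55.9] 11.9
top jar 24 0.1055 [438.7  25. ] [10.  28.4] 64.9
top med 556 0.055 [626.  117.3] [ 56.1 104. ] 67.8
top large 72 0.0547 [ 666.8 -116.4] [33.  29.7] 31.3
```

View pics/scene17.png

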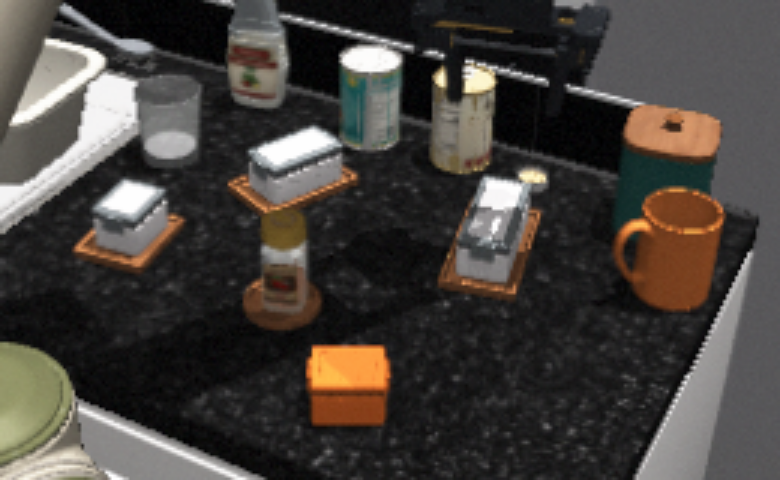

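View pics/top17.png

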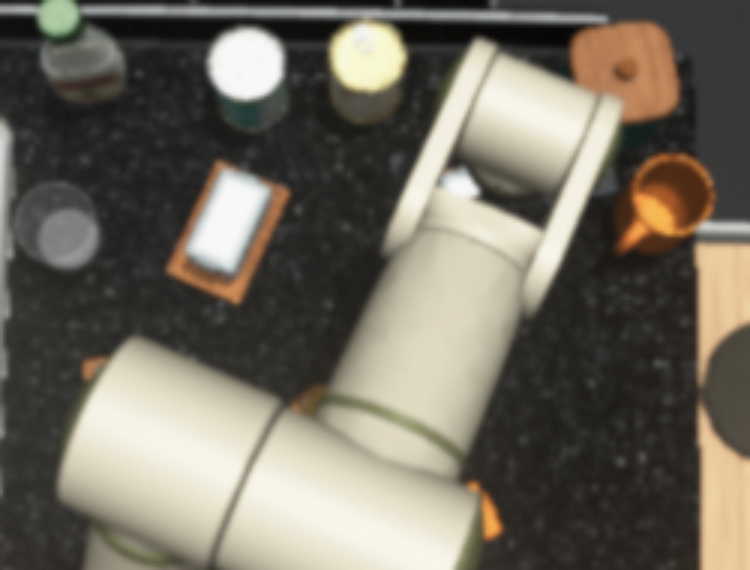

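```bash
python3 -c "
from station import ticket
print(ticket.close_job())"
```

```text
the job is handed in; nothing more can be done
None
```

I took the stack apart in the order asked: the jar into the coaster, then the small, medium and large boxes into their trays. I handed the job in at about 28 s of the 93 s allowed.

**Last checks (scene depth):**

| Item | Distance from its coaster or tray centre | Measured top height |
|---|---|---|
| Jar | about 3 mm | 0.1035 m |
| Small box | about 1.5 mm | about 0.054 m |
| Medium box | about 1 mm | about 0.054 m |
| Large box | about 1 mm | about 0.054 m |

- **Seating:** these heights match a jar and boxes seated flat: about 0.105 m for the jar and 0.056 m for the boxes. Each was set down with a light contact of 5 to 14 N. The jar stands upright.
- **Gripper and surroundings:** the gripper was open and clear of everything at the end. The mug, glass and orange look-alike box look unmoved in the pictures.

**What disagreed:**
- **Finger tips:** the real tips sat about 35 mm higher than the reported tool height. The jar was therefore held by its cap, and my first grip on the small box closed empty just above its lid without moving it. I measured the offset from depth and used it from then on.
- **Top camera:** in the last check the arm hid the small box and most of the jar and large box. It confirmed only the medium box, so the other three rest on the scene camera.

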